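Stand the sample cartons in the carrier

ROBOT

A 6-joint arm with a two-finger parallel gripper is mounted at the origin on a cart in front of the work surface, level with it; the furniture and walls round the work are solid. World frame = base frame: x ahead of the robot, y to its left, z up, the work surface at z = 0. Lengths are in mm, angles in degrees, forces in N, time in s.
With the tool pointing down it reaches from about 275 to 725 mm from the base axis. Payload 5.6 kg.
Tool frame: the origin (TCP) lies at the very end of the fingers, on their centre line; the grasp point (between the pads) lies bot.grasp_offset behind it (bot.grasp_offset is the distance from the TCP to the grasp point, in mm); y points along the fingers, x is the direction in which the jaws open and shut, and the axes are right-handed (so a half turn about y gives the same grasp; the last joint's range is limited). The gripper opens to 85 mm and grips with 20 to 120 N. Pads are 22 mm wide; open, the fingers measure 114 mm over their backs; the gripper's body (76 mm by 85 mm) begins 54 mm behind the grasp point. The pads swing forward as they close: fully open they stand 13 mm farther back than shut.
Start: joints at [83.514, 14.616, 6.199, 0, -81.583, -16.306], TCP at [213.038, 507.058, 231.283] pointing down, gripper open.
Joint ranges: [-168.99, 168.99], [-69.2, 112.95], [-62.41, 85.93], [-164.36, 98.24], [-168.68, -3.75], [-174.98, 174.98]. Speed limits (degrees/s): [147.25, 147.25, 180, 180, 180, 180].

INTERFACE

Orientations are given as a 3x3 rotation matrix whose columns are the frame's x, y, z axes.
In Python, from rig import bot gives the robot as it stands.
- The arm moves only by the tool servo_tool, never from a script. Its argument "increments" is text: rows parted by semicolons, each of 6 numbers parted by spaces: the shift along the tool's x, y, z in mm, then the turn, a rotation vector about the tool's x, y, z in degrees. A call has 1 to 8 rows; each row shifts and turns the pose as measured when the row begins, along the tool's axes as they then stand; what a row does not reach is not made up. A row lasts 1/12 s, in which the tool goes at most 41.7 mm and 7.16 degrees, less where a joint would pass 70% of its speed; a pose out of reach is approached as far as the arm can. A call with a gripper value outside its range is refused whole. "claw" is the opening, from 0 (shut) to 1 (fully open), set as the call begins (left out, the last holds). The fingers move at their own pace and stop on an object; the grip force is fixed at half the most. Time passes only in rows, so rows that do not move let the fingers close. It gives the time, the measured TCP pose, the force and the opening at its end, in the units of the state.
- bot.observe(): the state, without advancing time (a new reading comes with each control period).
- bot.capture(name): name is "scene" or "top"; returns the picture (400x640x3 uint8, blue, green, red); there is no depth.
- bot.camera_info(name): a dict with "intrinsics" (3x3 intrinsics, pixels), "distortion" ([k1, k2, p1, p2, k3] as OpenCV has them; the pictures are not rectified), "view" (4x4, takes a point from world to camera coordinates). Camera axes: x right, y down, z forward; pixel columns grow to the right and rows downward; lengths in mm; the calibration is good to about 2 mm. A picture is of the moment at which its call begins. camera_info takes no time and is no camera call.
- bot.finish_job(): hands the job in, once; it reports no verdict.
The state is a dict: "time_s": time; "q": joint angles; "joint_velocities": joint speeds; "joint_torque": joint torques, N m; "position": TCP position; "ee_rot": TCP orientation; "force": force on the tool from outside, world axes, zero at the start; "ft_torque": the same for the moment, N m; "width": opening from 0.0 (shut) to 1.0 (fully open).
Only numpy, scipy, OpenCV 4.12 (cv2) and the standard library are available. Lean on these libraries where they do the work, as an engineer would, in place of code of your own. Each camera call takes 0.05 s, during which the arm holds its last target.

TASK

Three small sample cartons lie on their narrow sides beside the grey four-pocket carrier, their tops pointing away from it. Stand each one right way up (top end up) in a pocket of its own, down on the pocket's floor. One pocket already holds a carton: leave that one where it is, and do not disturb the two loose vials and the stapler.

Things in the scene. Friction and masses are not known exactly. Their poses are not given: they have to be found in the camera images.
- carrier: Grey plastic carrier, fixed: base plate 286 (x) x 100 (y) x 6 mm with four open-topped sleeves (pockets) in a row at x = -105, -35, 35, 105 mm, y = 0. Each is 44 mm (x) by 70 mm (y) inside, walls 3 mm, rim 40 mm above the worktop, 20 mm gap between sleeves; a 23 mm high steel grip at each end. Origin: centre of the underside, z up, x away from the robot, yaw within 15 degrees.
- pad_a: Thin cork pad 40 x 66 x 3 mm, fixed as the floor of one of the empty pockets (any of the four). Origin: centre of its underside, 6 mm above the worktop; its top, at 9 mm, is what a carton stands on. Axes as the carrier's.
- pad_b: Cork pad like pad_a, in another empty pocket.
- pad_c: Cork pad like pad_a, in the third empty pocket.
- carton_p: Light blue folding carton, a closed box 50 mm (its x) by 34 mm (its y) by 80 mm (its z, bottom to top), 40 to 90 g. Origin: centre of its bottom end, z points to its top end. It starts right of the carrier, lying on its +x side (origin 25 mm above the worktop, -x side up), z level and pointing to the right (world -y) within 15 degrees, its 34 mm across.
- carton_q: Light blue folding carton like carton_p but 50 x 32 x 82 mm (x, y, z). Also right of the carrier; same origin, axes and lying start (the two may be in each other's place).
- carton_r: Pale folding carton with a purple foot, like carton_p but 56 x 34 x 70 mm (x, y, z). It starts left of the carrier, lying the same way, origin 28 mm above the worktop, z pointing to the left (world +y) within 15 degrees.
- carton_in: White and orange folding carton 60 x 30 x 78 mm (x, y, z) that already stands in one of the four pockets (any of them); stays there. Origin: centre of its bottom end, z up.
- vial_low: Loose screw-cap vial, 36 mm in diameter, 53 mm tall, standing at the robot's edge of the worktop on the right. Not to be moved. Origin: centre of its underside.
- vial_tall: Loose screw-cap vial, 31 mm in diameter, 62 mm tall, standing at the robot's edge of the worktop on the left. Not to be moved. Origin: centre of its underside.
- stapler: Black desk stapler, 150 x 34 x 48 mm, at the right edge. Not to be moved. Origin: centre of its underside, x along its length.
Not all that is in view belongs to the job. Leave any turquoise or yellow look-alike of the carton_in alone. Leave any pink or yellow look-alike of the carton_q alone.

How it is judged:
By the outcome, as a careful person would: the job done as asked, in the order asked, and still so for the second after the job is handed in, with the robot touching nothing.
It also fails if it takes over 72 s, if anything falls off the work surface, if the arm or the gripper's body presses on something with over 40 N, if the wrist force passes 120 N, or if a joint passes its speed limit or range.

## Working session

There is one attempt and no reset: what is moved stays moved. The work goes in short steps, Python scripts to look and compute and a tool call to move; the robot and the scene stay as the last step left them, time stands still between calls to the robot, and variables do not carry over. Pictures are saved under pics/ and viewed, and the job is handed in when it is done.

Besides the shell and the picture viewer there is one more tool, called after ">>>" in YAML: its name, and indented under it one key for each argument. servo_tool: Moves the arm, as the interface text tells. Its arguments: {"type":"object","properties":{"increments":{"type":"string"},"claw":{"type":"number"}},"required":["increments"]}

```bash
ls; mkdir -p pics; python3 - <<'E'
from rig import bot
import cv2,numpy as np
s=bot.observe();print(s); print(bot.grasp_offset)
for n in("scene","top"):
    im=bot.capture(n);cv2.imwrite(f"pics/{n}0.png",im);c=bot.camera_info(n);print(n,c)
E
```

```text
pics
{'time_s': 0.0, 'q': array([ 8.35148238e+01,  1.46544310e+01,  6.13018024e+00, -2.68012634e-02,
       -8.15811389e+01, -1.63083547e+01]), 'joint_velocities': array([-0.03654466,  0.05452967,  0.01927284,  0.03685979, -0.0119966 ,
        0.00203757]), 'joint_torque': array([ 4.51440690e-05, -3.86632848e+01,  2.37937886e+01,  5.36526203e+00,
       -6.35057862e-03, -1.99625720e-05]), 'position': array([212.81634425, 506.63194564, 230.38068901]), 'ee_rot': array([[-3.87474396e-01, -6.67519580e-04,  9.21880224e-01],
       [-9.21878517e-01, -1.77534629e-03, -3.87474964e-01],
       [ 1.89530376e-03, -9.99998201e-01,  7.25292713e-05]]), 'force': array([-0.41046791,  0.61047686,  0.1068811 ]), 'ft_torque': array([-0.01634582, -0.0148742 , -0.01019041]), 'width': 0.9999804812122917}
18.700000000000003
scene {'intrinsics': array([[490.131451 ,   0.       , 318.3398326],
       [  0.       , 490.131451 , 197.3556103],
       [  0.       ,   0.       ,   1.       ]]), 'distortion': array([-0.04507395,  0.        ,  0.        ,  0.        ,  0.        ]), 'view': array([[ 4.90558525e-01,
[... 224 characters left out ...]
e+02],
       [ 0.00000000e+00,  0.00000000e+00,  0.00000000e+00,
         1.00000000e+00]])}
top {'intrinsics': array([[381.48551601,   0.        , 320.75423872],
       [  0.        , 381.48551601, 204.17653862],
       [  0.        ,   0.        ,   1.        ]]), 'distortion': array([0.01704868, 0.        , 0.        , 0.        , 0.        ]), 'view': array([[ 4.54814111e-03, -9.99782758e-01, -2.03408643e-02,
        -9.46341821e+01],
       [-9.90104038e-01, -1.64914716e-03, -1.40325600e-01,
         5.07695504e+02],
       [ 1.40261570e-01,  2.07777925e-02, -9.89896447e-01,
         9.76256737e+02],
       [ 0.00000000e+00,  0.00000000e+00,  0.00000000e+00,
         1.00000000e+00]])}
```

View pics/scene0.png

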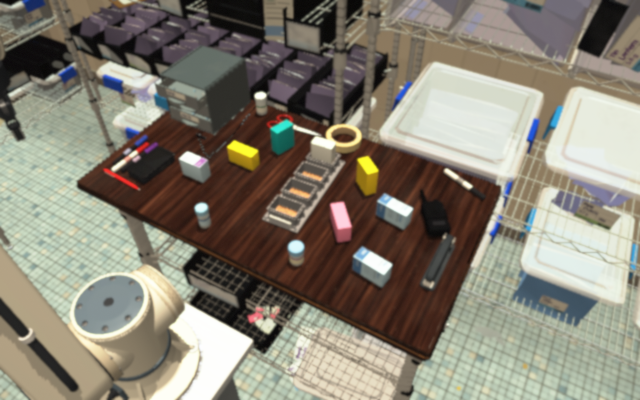

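View pics/top0.png

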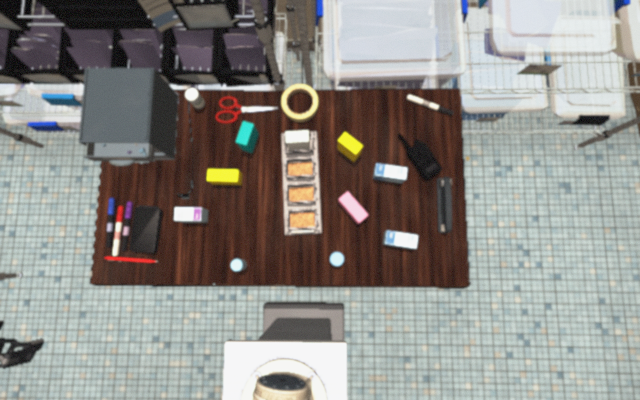

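Scene view: the carrier runs from (265,215) to (340,160), with its far pocket occupied. The blue cartons are at (394,211) and (372,266), and the purple-foot carton at (195,166). Next I'll zoom in to measure them.

```bash
python3 - <<'E'
import cv2
a=cv2.imread("pics/top0.png");b=cv2.imread("pics/scene0.png")
cv2.imwrite("pics/t_car.png",cv2.resize(a[120:245,265:340],None,fx=4.8,fy=4.8,interpolation=cv2.INTER_CUBIC))
cv2.imwrite("pics/t_right.png",cv2.resize(a[125:260,330:460],None,fx=4.4,fy=4.4,interpolation=cv2.INTER_CUBIC))
cv2.imwrite("pics/t_left.png",cv2.resize(a[110:280,160:300],None,fx=3.5,fy=3.5,interpolation=cv2.INTER_CUBIC))
cv2.imwrite("pics/s_all.png",cv2.resize(b[110:300,170:470],None,fx=2.66,fy=2.66,interpolation=cv2.INTER_CUBIC))
E
```

```text
(no output)
```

View pics/t_car.png

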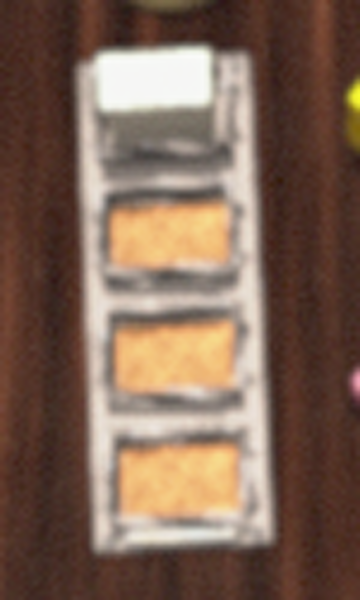

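View pics/t_right.png

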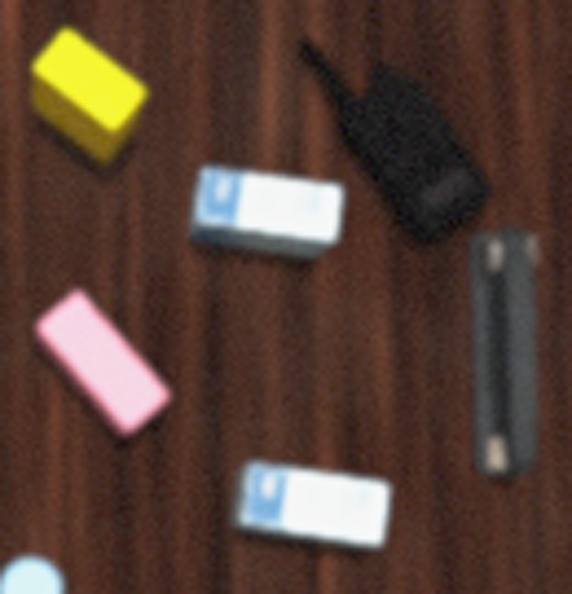

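View pics/t_left.png

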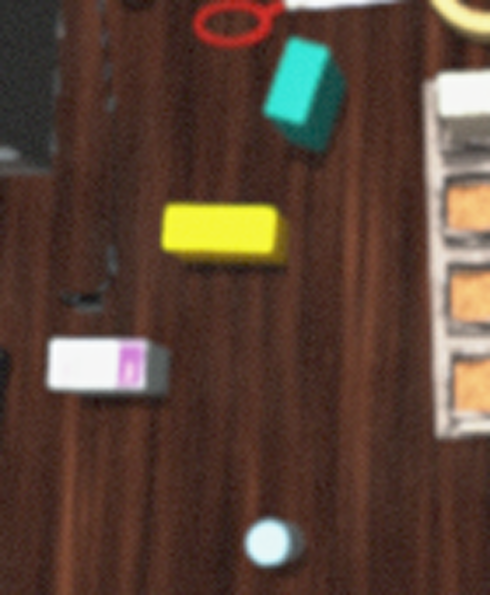

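View pics/s_all.png

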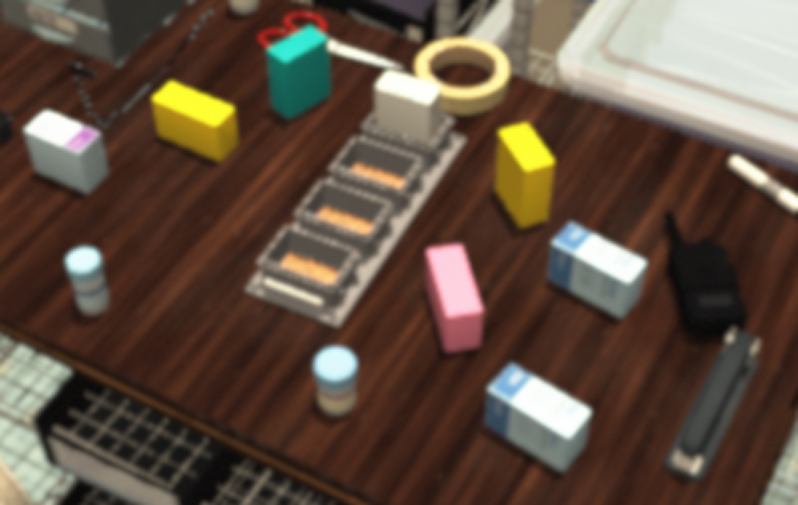

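```bash
cat > h.py <<'E'
import cv2,numpy as np
from rig import bot
CI={n:bot.camera_info(n) for n in("scene","top")}
def center(n):
    V=CI[n]["view"];return -V[:3,:3].T@V[:3,3]
def cast(n,px,z):
    c=CI[n];p=cv2.undistortPoints(np.array(px,float).reshape(-1,1,2),c["intrinsics"],c["distortion"]).reshape(-1,2)
    d=np.c_[p,np.ones(len(p))]@c["view"][:3,:3];C=center(n)
    s=(z-C[2])/d[:,2];return C+s[:,None]*d
def proj(n,P):
    c=CI[n];V=c["view"];r,_=cv2.Rodrigues(V[:3,:3])
    return cv2.projectPoints(np.array(P,float).reshape(-1,1,3),r,V[:3,3],c["intrinsics"],c["distortion"])[0].reshape(-1,2)
def big(im,k=4): return cv2.resize(im,None,fx=k,fy=k,interpolation=cv2.INTER_CUBIC)
def rect(n,mask,z,off,k=4):
    cs,_=cv2.findContours(mask,cv2.RETR_EXTERNAL,cv2.CHAIN_APPROX_NONE);c=max(cs,key=cv2.contourArea)
    px=(c.reshape(-1,2)+.5)/k-.5+np.array(off)
    P=cast(n,px,z)[:,:2].astype(np.float32)
    (cx,cy),(w,h),a=cv2.minAreaRect(P)
    return (cx,cy),(w,h),a,cv2.boxPoints(((cx,cy),(w,h),a)),px
E
python3 - <<'E'
from h import *
im=cv2.imread("pics/top0.png")
print(center("top"),center("scene"))
def hsv(x0,x1,y0,y1):
    b=big(im[y0:y1,x0:x1]);return cv2.cvtColor(b,cv2.COLOR_BGR2HSV)
for nm,(x0,x1,y0,y1),z,th in [("far",(370,412,158,188),50,165),("near",(378,424,226,254),50,165),("R",(168,212,200,228),56,165),("in",(280,320,126,150),87,190)]:
    h=hsv(x0,x1,y0,y1);
    for t in (th-15,th,th+15):
        m=(h[...,2]>t).astype(np.uint8)*255
        c,s,a,b,px=rect("top",m,z,(x0,y0));print(nm,t,np.round(c,1),np.round(s,1),round(a,1))
    print(np.round(b,1).tolist())
for nm,(y0,y1) in dict(p1=(205,236),p2=(180,206),p3=(156,182)).items():
    h=hsv(283,322,y0,y1);m=((h[...,0]>5)&(h[...,0]<25)&(h[...,1]>90)&(h[...,2]>140)).astype(np.uint8)*255
    c,s,a,b,px=rect("top",m,9,(283,y0));print(nm,np.round(c,1),np.round(s,1),round(a,1))
x0,x1,y0,y1=275,330,125,242
h=hsv(x0,x1,y0,y1);m=((h[...,2]>110)&(h[...,1]<70)).astype(np.uint8)*255
m=cv2.morphologyEx(m,cv2.MORPH_CLOSE,np.ones((9,9)))
for z in (6,):
    c,s,a,b,px=rect("top",m,z,(x0,y0));print("carrier",np.round(c,1),np.round(s,1),round(a,1),np.round(b,1).tolist())
cv2.imwrite("pics/m1.png",m)
# pixel values carton
h=hsv(370,412,158,188);print(h[40:100:12,20:150:12,2])
E
```

```text
[ 366.17047595 -114.06081888 1035.71080979] [-206.70387021 -514.67772124  919.04665729]
far 150 [ 594.3 -276.8] [86.5 37.4] 81.0
far 165 [ 594.2 -276.9] [85.4 36.4] 81.1
far 180 [ 594.1 -277. ] [84.3 35.2] 81.2
[[570.2999877929688, -316.0], [605.0999755859375, -321.3999938964844], [617.9000244140625, -238.0], [583.2000122070312, -232.6999969482422]]
near 150 [ 416.  -299.8] [84.7 38.8] 81.3
near 165 [ 415.9 -299.9] [83.7 37.9] 81.5
near 180 [ 415.9 -300. ] [82.6 37.1] 81.3
[[391.29998779296875, -338.0], [428.0, -343.6000061035156], [440.6000061035156, -262.0], [403.79998779296875, -256.29998779296875]]
R 150 [479.9 253.1] [73.4 38.6] 89.9
R 165 [479.7 253. ] [37.9 72.6] 0.1
R 180 [479.7 253.1] [36.6 71.8] 0.1
[[461.29998779296875, 289.0], [461.3999938964844, 217.1999969482422], [498.0, 217.1999969482422], [497.8999938964844, 289.1000061035156]]
in 175 [668.8 -37.9] [91.3 52.6] 89.9
in 190 [668.8 -38. ] [90.  52.6] 89.9
in 205 [677.7 -29. ] [31.5 65. ] 3.7
[[659.9000244140625, 2.4000000953674316], [664.0999755859375, -62.400001525878906], [695.5, -60.400001525878906], [691.2999877929688, 4.5]]
p1 [469.6 -41.2] [41.2 68.8] 3.5
p2 [540.1 -37.9] [40.  69.9] 3.0
p3 [610.8 -33.8] [37.7 69.1] 3.3
carrier [577.7 -36.6] [295.9 105.3] 2.9 [[427.20001220703125, 8.399999618530273], [432.6000061035156, -96.80000305175781], [728.2000122070312, -81.69999694824219], [722.7999877929688, 23.5]]
[[151 227 238 230 247 246 246 248 247 243 247]
 [191 224 226 236 246 246 246 247 243 244 248]
 [197 231 230 241 247 247 247 246 246 246 250]
 [ 97 109 125 177 206 235 250 250 249 248 251]
 [ 57  54  68  80  90  96  96 106 126 147 153]]
```

View pics/m1.png

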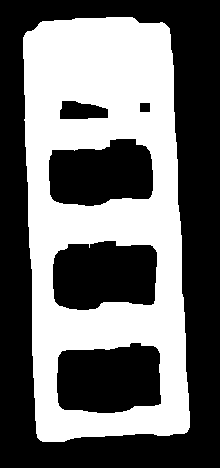

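```bash
cat >> h.py <<'E'
from scipy.spatial.transform import Rotation as Ro
def tool(jawyaw,alpha):
    """jaw along -x rotated jawyaw deg about z; tool down, tilted alpha deg about (world x rotated by jawyaw)"""
    R0=np.array([[-1,0,0],[0,0,-1],[0,-1,0]],float)
    return Ro.from_euler('z',jawyaw,degrees=True).as_matrix()@Ro.from_euler('x',alpha,degrees=True).as_matrix()@R0
def plan(p,R,tgt=None,v=35.,w=6.5):
    s=bot.observe();p0=s["position"];Rc=s["ee_rot"]
    d=Ro.from_matrix(Rc.T@R).as_rotvec(degrees=True);dp=np.array(p)-p0
    n=int(max(np.ceil(np.linalg.norm(dp)/v),np.ceil(np.linalg.norm(d)/w),1))
    print("rows",n,"turn",np.round(d,1),"dp world",np.round(dp,1),"tool",np.round(Rc.T@dp,1))
    rows=[]
    for i in range(n):
        Ri=Rc@Ro.from_rotvec(d*i/n,degrees=True).as_matrix()
        rows.append(" ".join(f"{x:g}" for x in np.r_[np.round(Ri.T@dp/n,1),np.round(d/n,1)]))
    for k in range(0,n,8): print("; ".join(rows[k:k+8]))
def st():
    s=bot.observe();print("t",round(s["time_s"],2),"p",np.round(s["position"],1),"q",np.round(s["q"],1),"F",np.round(s["force"],1),"w",round(s["width"],3))
    return s
def boxpts(c,yaw,lx,ly,z0,z1):
    a=np.radians(yaw);ux=np.array([np.cos(a),np.sin(a)]);uy=np.array([-ux[1],ux[0]])
    b=[np.array(c)+sx*ux*lx/2+sy*uy*ly/2 for sx,sy in((-1,-1),(1,-1),(1,1),(-1,1))]
    return np.array([[*q,z] for z in(z0,z1) for q in b])
def draw(n,im,boxes,x0,x1,y0,y1,k,fn):
    o=cv2.resize(im[y0:y1,x0:x1],None,fx=k,fy=k,interpolation=cv2.INTER_CUBIC)
    for B,col in boxes:
        q=((proj(n,B)-[x0,y0]+.5)*k).astype(int)
        for i in range(4):
            j=(i+1)%4
            for a,b in((i,j),(i+4,j+4),(i,i+4)): cv2.line(o,tuple(map(int,q[a])),tuple(map(int,q[b])),col,1)
    cv2.imwrite(fn,o)
E
python3 - <<'E'
from h import *
y=3.2;a=np.radians(y);u=np.array([np.cos(a),np.sin(a)]);p2=np.array([539.2,-37.6]);C=p2+35*u;print("carrier",C)
B=[(boxpts(C,y,286,100,0,6),(0,255,0))]
for k in(-105,-35,35,105):
    B.append((boxpts(C+k*u,y,44,70,9,40),(255,0,0))); print(np.round(C+k*u,1))
B.append((boxpts((594.1,-277),-8.8,32,82,0,50),(0,0,255)))
B.append((boxpts((415.9,-300),-8.8,34,80,0,50),(0,0,255)))
B.append((boxpts((479.7,253),0,34,70,0,56),(0,0,255)))
s=cv2.imread("pics/scene0.png");t=cv2.imread("pics/top0.png")
draw("scene",s,B,175,415,125,290,3.3,"pics/o_s.png");draw("top",t,B,165,425,120,250,3,"pics/o_t.png")
print("plan pre-R");plan(np.array([479.7,263.3,14])-90*np.array([0,-.574,-.819]),tool(0,-35))
E
```

```text
carrier [574.14542675 -35.64624733]
[469.3 -41.5]
[539.2 -37.6]
[609.1 -33.7]
[679.  -29.8]
plan pre-R
rows 12 turn [ 30.8  65.  -20.4] dp world [ 266.9 -191.7 -142.8] tool [ 73.1 142.9 320.3]
6.1 11.9 26.7 2.6 5.4 -1.7; 3.2 13.2 26.6 2.6 5.4 -1.7; 0.3 14.5 26.1 2.6 5.4 -1.7; -2.6 15.6 25.3 2.6 5.4 -1.7; -5.4 16.6 24.2 2.6 5.4 -1.7; -8.1 17.4 22.8 2.6 5.4 -1.7; -10.8 18.1 21.1 2.6 5.4 -1.7; -13.2 18.7 19.2 2.6 5.4 -1.7
-15.5 19.1 17 2.6 5.4 -1.7; -17.5 19.3 14.5 2.6 5.4 -1.7; -19.4 19.3 11.9 2.6 5.4 -1.7; -20.9 19.2 9.2 2.6 5.4 -1.7
```

View pics/o_s.png

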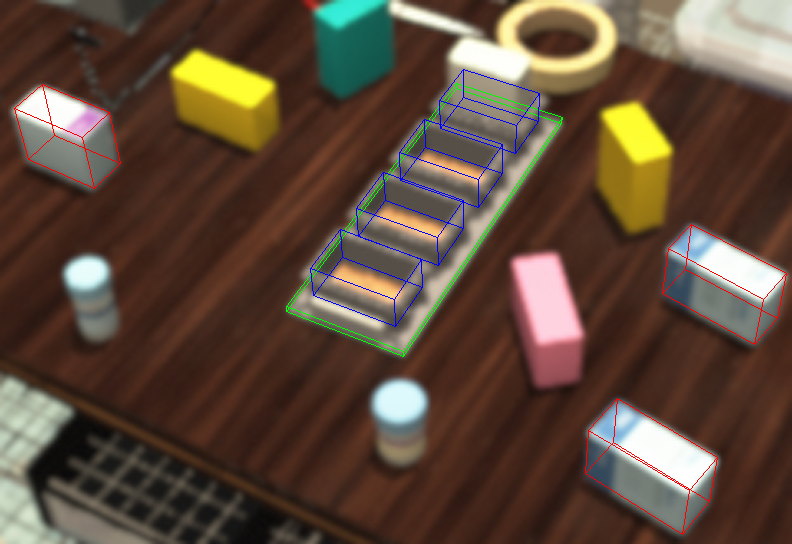

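View pics/o_t.png

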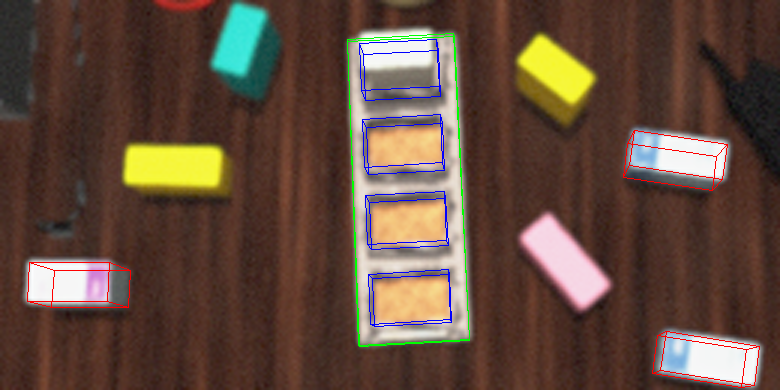

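Overlays agree with both pictures within about a pixel. The far carton is Q (32x82) and the near one is P (34x80). I'll go Q to the 3rd pocket, P to the 2nd, then R to the 1st.

```bash
python3 - <<'E'
from h import *
plan([575,-330,190],tool(-8.8,30))
E
```

```text
rows 27 turn [-25.5  74.1  20. ] dp world [ 362.2 -836.6  -40.5] tool [630.9  41.6 658. ]
23.4 1.5 24.4 -0.9 2.7 0.7; 22.2 0.8 25.5 -0.9 2.7 0.7; 20.9 0.1 26.5 -0.9 2.7 0.7; 19.6 -0.6 27.5 -0.9 2.7 0.7; 18.3 -1.3 28.4 -0.9 2.7 0.7; 16.9 -2 29.2 -0.9 2.7 0.7; 15.4 -2.7 29.9 -0.9 2.7 0.7; 14 -3.4 30.6 -0.9 2.7 0.7
12.4 -4 31.2 -0.9 2.7 0.7; 10.9 -4.7 31.7 -0.9 2.7 0.7; 9.3 -5.4 32.1 -0.9 2.7 0.7; 7.7 -6 32.4 -0.9 2.7 0.7; 6 -6.6 32.6 -0.9 2.7 0.7; 4.4 -7.2 32.7 -0.9 2.7 0.7; 2.7 -7.8 32.8 -0.9 2.7 0.7; 1 -8.4 32.7 -0.9 2.7 0.7
-0.7 -8.9 32.6 -0.9 2.7 0.7; -2.3 -9.4 32.4 -0.9 2.7 0.7; -4 -9.9 32.1 -0.9 2.7 0.7; -5.7 -10.4 31.7 -0.9 2.7 0.7; -7.3 -10.8 31.2 -0.9 2.7 0.7; -8.9 -11.2 30.6 -0.9 2.7 0.7; -10.5 -11.6 29.9 -0.9 2.7 0.7; -12.1 -12 29.2 -0.9 2.7 0.7
-13.6 -12.3 28.4 -0.9 2.7 0.7; -15.1 -12.5 27.5 -0.9 2.7 0.7; -16.6 -12.8 26.5 -0.9 2.7 0.7
```

>>> servo_tool:
  increments: "23 1 24 -1 2.7 0.7; 22 1 25 -1 2.7 0.7; 21 0 26 -1 2.7 0.7; 20 -1 27 -1 2.7 0.7; 18 -1 28 -1 2.7 0.7; 17 -2 29 -1 2.7 0.7; 15 -3 30 -1 2.7 0.7; 14 -3 31 -1 2.7 0.7"
  claw: 1

```text
time_s: 0.77
position: [317.0, 253.9, 212.4]
ee_rot: [[-0.707, -0.068, 0.704], [-0.705, 0.153, -0.693], [-0.061, -0.986, -0.156]]
force: [1.9, 0.6, 0.1]
width: 1.0
```

>>> servo_tool:
  increments: "12 -4 31 -1 2.7 0.7; 11 -5 32 -1 2.7 0.7; 9 -5 32 -1 2.7 0.7; 8 -6 32 -1 2.7 0.7; 6 -7 33 -1 2.7 0.7; 4 -7 33 -1 2.7 0.7; 3 -8 33 -1 2.7 0.7; 1 -8 33 -1 2.7 0.7"

```text
time_s: 1.43
position: [424.2, -8.1, 196.4]
ee_rot: [[-0.928, -0.06, 0.368], [-0.367, 0.329, -0.87], [-0.069, -0.942, -0.327]]
force: [1.0, 0.8, 0.2]
width: 1.002
```

```bash
python3 - <<'E'
from h import *
st();plan([575,-330,190],tool(-8.8,30),v=38)
E
```

```text
t 1.43 p [424.2  -8.1 196.4] q [  2.4   6.3  -4.9 -19.5 -82.1  23.1] F [1.  0.8 0.2] w 1.002
rows 10 turn [-9.5 29.3  9.1] dp world [ 150.8 -321.9   -6.4] tool [ -21.5 -108.9  337.8]
-2.1 -10.9 33.8 -1 2.9 0.9; -4 -11.4 33.4 -1 2.9 0.9; -5.9 -11.9 33 -1 2.9 0.9; -7.8 -12.3 32.4 -1 2.9 0.9; -9.6 -12.7 31.8 -1 2.9 0.9; -11.4 -13.1 31 -1 2.9 0.9; -13.2 -13.4 30.2 -1 2.9 0.9; -14.9 -13.6 29.2 -1 2.9 0.9
-16.6 -13.9 28.2 -1 2.9 0.9; -18.3 -14.1 27.1 -1 2.9 0.9
```

Tracking is very good, so I'll continue.

>>> servo_tool:
  increments: "-2 -11 34 -1 2.9 0.9; -4 -11 33 -1 2.9 0.9; -6 -12 33 -1 2.9 0.9; -8 -12 32 -1 2.9 0.9; -10 -13 32 -1 2.9 0.9; -11 -13 31 -1 2.9 0.9; -13 -13 30 -1 2.9 0.9; -15 -14 29 -1 2.9 0.9"

```text
time_s: 2.1
position: [543.7, -280.2, 184.0]
ee_rot: [[-0.998, 0.042, -0.054], [0.068, 0.484, -0.872], [-0.01, -0.874, -0.486]]
force: [1.4, 0.3, 0.4]
width: 0.996
```

>>> servo_tool:
  increments: "-17 -14 28 -1 2.9 0.9; -18 -14 27 -1 2.9 0.9"

```text
time_s: 2.27
position: [573.0, -348.3, 179.6]
ee_rot: [[-0.984, 0.077, -0.159], [0.176, 0.513, -0.84], [0.017, -0.855, -0.518]]
force: [1.9, 0.0, 0.6]
width: 1.0
```

```bash
python3 - <<'E'
from h import *
st();plan([585,-336,97],tool(-8.8,30),v=30)
for n in("scene","top"):cv2.imwrite(f"pics/{n}1.png",bot.capture(n))
E
```

```text
t 2.27 p [ 573.  -348.3  179.6] q [ -34.2   41.7   45.5  -29.2 -106.4   18.6] F [1.9 0.  0.6] w 1.0
rows 3 turn [ 1.2 -1.6  0.1] dp world [ 12.   12.3 -82.6] tool [-11.   77.8  30.6]
-3.7 25.9 10.2 0.4 -0.5 0; -3.6 26 10 0.4 -0.5 0; -3.4 26.1 9.9 0.4 -0.5 0
```

View pics/scene1.png

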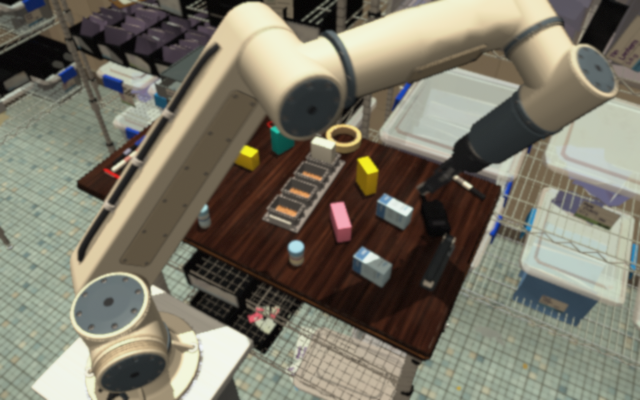

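The scene view shows the gripper tilted above the right side at (430,185), with the cartons undisturbed. Approaching Q.

>>> servo_tool:
  increments: "-4 26 10 0.4 -0.5 0; -4 26 10 0.4 -0.5 0; -4 26 10 0.4 -0.5 0; 0 0 0 0 0 0"

```text
time_s: 2.7
position: [584.9, -342.4, 83.7]
ee_rot: [[-0.987, 0.071, -0.146], [0.162, 0.498, -0.852], [0.012, -0.864, -0.503]]
force: [-1.0, 0.2, -2.5]
width: 0.997
```

```bash
python3 - <<'E'
from h import *
st();plan([592.6,-286.6,11.5],tool(-8.8,30),v=18)
E
```

```text
t 2.7 p [ 584.9 -342.4   83.7] q [-32.7  44.5  37.  -27.3 -95.4  23.8] F [-1.   0.2 -2.5] w 0.997
rows 6 turn [ 0.2 -0.8  0.3] dp world [  7.7  55.8 -72.2] tool [  0.6  90.8 -12.4]
0.1 15.1 -2.1 0 -0.1 0.1; 0.1 15.1 -2.1 0 -0.1 0.1; 0.1 15.1 -2.1 0 -0.1 0.1; 0.1 15.1 -2.1 0 -0.1 0.1; 0.1 15.1 -2.1 0 -0.1 0.1; 0.1 15.1 -2.1 0 -0.1 0.1
```

>>> servo_tool:
  increments: "0 15 -3 0 0 0; 0 15 -3 0 0 0; 0 15 -3 0 0 0; 0 14 -3 0 0 0; 0 8 0 0 0 0; 0 0 0 0 0 0"

```text
time_s: 3.2
position: [590.5, -298.0, 33.8]
ee_rot: [[-0.987, 0.069, -0.147], [0.162, 0.497, -0.852], [0.014, -0.865, -0.502]]
force: [0.3, 0.3, -0.4]
width: 1.001
```

```bash
python3 - <<'E'
from h import *
st();plan([592.6,-286.6,11.5],tool(-8.8,30),v=10)
E
```

```text
t 3.2 p [ 590.5 -298.    33.8] q [-29.6  43.9  28.4 -27.9 -87.   24.6] F [ 0.3  0.3 -0.4] w 1.001
rows 3 turn [ 0.1 -0.9  0.5] dp world [  2.1  11.4 -22.3] tool [-0.5 25.1  1.2]
-0.2 8.4 0.4 0 -0.3 0.2; -0.1 8.4 0.4 0 -0.3 0.2; -0.1 8.4 0.4 0 -0.3 0.2
```

>>> servo_tool:
  increments: "0 9 0 0 -0.3 0; 0 9 0 0 -0.3 0; 0 7 0 0 0 0; 0 0 0 0 0 0"

```text
time_s: 3.53
position: [593.4, -286.7, 13.6]
ee_rot: [[-0.988, 0.072, -0.135], [0.153, 0.495, -0.856], [0.005, -0.866, -0.5]]
force: [-0.1, 0.1, -0.3]
width: 0.998
```

```bash
python3 - <<'E'
from h import *
st();plan([592.6,-286.6,11.5],tool(-8.8,30),v=10)
for n in("scene","top"):cv2.imwrite(f"pics/{n}2.png",bot.capture(n))
a=cv2.imread("pics/top2.png");b=cv2.imread("pics/scene2.png")
cv2.imwrite("pics/c2.png",np.hstack([cv2.resize(a[130:230,340:440],(395,395)),cv2.resize(b[150:250,350:450],(395,395))]))
E
```

```text
t 3.53 p [ 593.4 -286.7   13.6] q [-28.7  44.2  26.  -28.1 -84.   25.9] F [-0.1  0.1 -0.3] w 0.998
rows 1 turn [-0.  -0.1  0.2] dp world [-0.8  0.1 -2.1] tool [0.8 1.8 1.1]
0.8 1.8 1.1 -0 -0.1 0.2
```

View pics/c2.png

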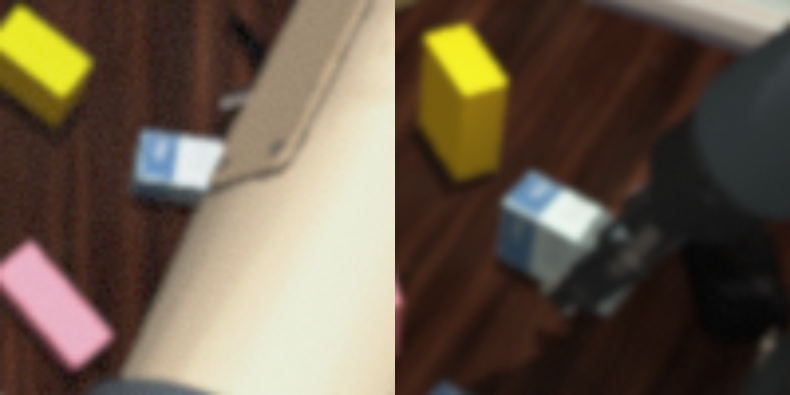

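Fingers straddle carton Q near its top end (right crop, about (610,260)). Closing.

>>> servo_tool:
  increments: "0 1 0 0 0 0; 0 0 0 0 0 0; 0 0 0 0 0 0; 0 0 0 0 0 0; 0 0 0 0 0 0; 0 0 0 0 0 0; 0 0 0 0 0 0; 0 0 0 0 0 0"
  claw: 0

```text
time_s: 4.3
position: [594.2, -289.3, 15.4]
ee_rot: [[-0.988, 0.076, -0.134], [0.154, 0.491, -0.857], [0.001, -0.868, -0.497]]
force: [-0.4, -0.5, -0.5]
width: 0.367
```

```bash
python3 - <<'E'
from h import *
st()
E
```

```text
t 4.3 p [ 594.2 -289.3   15.4] q [-28.8  44.1  26.2 -28.  -83.9  25.9] F [-0.4 -0.5 -0.5] w 0.367
```

```bash
cat >> h.py <<'E'
YAW=3.2
_a=np.radians(YAW);XC=np.array([np.cos(_a),np.sin(_a),0]);YC=np.array([-XC[1],XC[0],0])
def pocket(k): return np.array([574.15,-35.65,0])+k*XC
def hold(name,bottom,side):
    """bottom: estimated centre of bottom end. side -1: z to -y ; +1: z to +y. Saves tool->carton."""
    s=bot.observe();R=s["ee_rot"];p=s["position"]
    x=-np.array([0,0,1.]);j=R[:,0].copy();j[2]=0;j/=np.linalg.norm(j)
    z=np.cross(j,[0,0,1.]);z*=np.sign(z[1])*side;y=np.cross(z,x);Rc=np.c_[x,y,z]
    b=np.array(bottom,float);d=R.T@(b-p);print("bottom in tool",np.round(d,1));d[0]=0
    np.savez(name,R=R.T@Rc,d=d)
def toolfor(name,b,Rc):
    T=np.load(name+".npz");R=Rc@T["R"].T;return np.array(b)-R@T["d"],R
def cpose(name):
    T=np.load(name+".npz");s=bot.observe();R=s["ee_rot"]
    b=s["position"]+R@T["d"];Rc=R@T["R"];print("carton bottom",np.round(b,1),"z",np.round(Rc[:,2],3),"y",np.round(Rc[:,1],3));return b,Rc
RC_R=np.c_[-YC,XC,[0,0,1.]]   # from right cartons
RC_L=np.c_[YC,-XC,[0,0,1.]]   # from left carton
E
python3 - <<'E'
from h import *
hold("Q",[600.3,-236.5,25],-1)
b,Rc=cpose("Q")
print("lift");plan(bot.observe()["position"]+[0,0,140],bot.observe()["ee_rot"],v=25)
p,R=toolfor("Q",pocket(35)+[0,0,80],RC_R);print(p,R)
E
```

```text
bottom in tool [  2.1  18.  -50.8]
carton bottom [ 602.4 -236.8   25. ] z [-0.154 -0.988 -0.   ] y [ 0.988 -0.154  0.   ]
lift
rows 6 turn [0. 0. 0.] dp world [  0.   0. 140.] tool [ 1.000e-01 -1.215e+02 -6.960e+01]
0 -20.2 -11.6 0 0 0; 0 -20.2 -11.6 0 0 0; 0 -20.2 -11.6 0 0 0; 0 -20.2 -11.6 0 0 0; 0 -20.2 -11.6 0 0 0; 0 -20.2 -11.6 0 0 0
[609.62646232 -43.30446176 133.06974414] [[-9.98476164e-01  4.78893267e-02  2.74219386e-02]
 [-5.51846929e-02 -8.66478524e-01 -4.96154833e-01]
 [ 6.41768733e-18 -4.96912045e-01  8.67800910e-01]]
```

>>> servo_tool:
  increments: "0 -10 -6 0 0 0; 0 -20 -12 0 0 0; 0 -22 -13 0 0 0; 0 -22 -13 0 0 0; 0 -22 -13 0 0 0; 0 -20 -12 0 0 0; 0 -10 -6 0 0 0; 0 0 0 0 0 0"

```text
time_s: 4.97
position: [593.0, -286.2, 171.3]
ee_rot: [[-0.988, 0.072, -0.136], [0.154, 0.492, -0.857], [0.006, -0.868, -0.497]]
force: [-0.2, -0.2, -0.3]
width: 0.37
```

```bash
python3 - <<'E'
from h import *
st()
cpose("Q")
p,R=toolfor("Q",pocket(35)+[0,0,80],RC_R);plan(p,R)
cv2.imwrite("pics/scene3.png",bot.capture("scene"))
E
```

```text
t 4.97 p [ 593.  -286.2  171.3] q [-28.6  37.8  37.7 -28.2 -99.8  17.2] F [-0.2 -0.2 -0.3] w 0.37
carton bottom [ 601.2 -233.7  180.9] z [-0.154 -0.988  0.   ] y [ 0.988 -0.154 -0.005]
rows 14 turn [ 89.7 -12.8   3.9] dp world [ 16.6 242.9 -38.2] tool [  20.8  153.8 -191.4]
1.5 11 -13.7 6.4 -0.9 0.3; 1.3 9.4 -14.8 6.4 -0.9 0.3; 1.1 7.7 -15.8 6.4 -0.9 0.3; 0.9 5.8 -16.6 6.4 -0.9 0.3; 0.6 4 -17.1 6.4 -0.9 0.3; 0.4 2 -17.5 6.4 -0.9 0.3; 0.1 0.1 -17.6 6.4 -0.9 0.3; -0.2 -1.9 -17.5 6.4 -0.9 0.3
-0.5 -3.8 -17.2 6.4 -0.9 0.3; -0.8 -5.7 -16.6 6.4 -0.9 0.3; -1.1 -7.6 -15.9 6.4 -0.9 0.3; -1.4 -9.3 -14.9 6.4 -0.9 0.3; -1.6 -10.9 -13.8 6.4 -0.9 0.3; -1.9 -12.3 -12.4 6.4 -0.9 0.3
```

View pics/scene3.png

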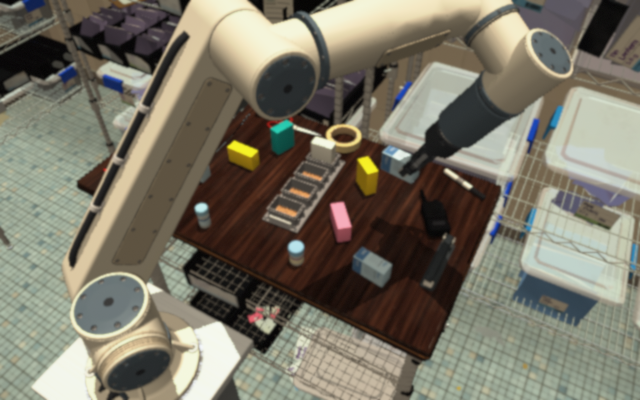

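Q is held and lifted. Now rotating it upright over pocket 3.

>>> servo_tool:
  increments: "1.5 11 -14 6.4 -0.9 0.3; 1.5 9.5 -15 6.4 -0.9 0.3; 1 7.5 -16 6.4 -0.9 0.3; 1 6 -16.5 6.4 -0.9 0.3; 0.5 4 -17 6.4 -0.9 0.3; 0.5 2 -17.5 6.4 -0.9 0.3; 0 0 -17.5 6.4 -0.9 0.3; 0 -2 -17.5 6.4 -0.9 0.3"

```text
time_s: 5.68
position: [600.6, -152.1, 138.1]
ee_rot: [[-0.998, 0.024, -0.051], [0.038, -0.398, -0.917], [-0.042, -0.917, 0.397]]
force: [0.8, -2.0, -2.0]
width: 0.368
```

>>> servo_tool:
  increments: "-0.5 -4 -17 6.4 -0.9 0.3; -1 -6 -16.5 6.4 -0.9 0.3; -1 -7.5 -16 6.4 -0.9 0.3; -1.5 -9.5 -15 6.4 -0.9 0.3; -1.5 -11 -14 6.4 -0.9 0.3; -2 -12 -12.5 6 -0.9 0.3; 0 0 0 0 0 0"

```text
time_s: 6.27
position: [605.6, -35.5, 111.0]
ee_rot: [[-0.997, 0.069, 0.041], [-0.08, -0.896, -0.436], [0.006, -0.438, 0.899]]
force: [-0.7, -0.4, -1.4]
width: 0.367
```

```bash
python3 - <<'E'
from h import *
st()
cpose("Q")
p,R=toolfor("Q",pocket(35)+[0,0,60],RC_R);plan(p,R)
for n in("scene","top"):cv2.imwrite(f"pics/{n}4.png",bot.capture(n))
a=cv2.imread("pics/top4.png");b=cv2.imread("pics/scene4.png")
cv2.imwrite("pics/c4.png",np.hstack([cv2.resize(a[110:230,250:370],(395,395)),cv2.resize(b[100:220,250:370],(395,395))]))
E
```

```text
t 6.27 p [605.6 -35.5 111. ] q [ 35.   39.5 -19.4  51.4 -82.1 -62.9] F [-0.7 -0.4 -1.4] w 0.367
carton bottom [604.8 -29.5  57.4] z [0.001 0.067 0.998] y [ 0.997  0.08  -0.006]
rows 1 turn [-3.8  1.  -1.1] dp world [ 4.  -7.8  2.1] tool [-3.3  6.4  5.4]
-3.3 6.4 5.4 -3.8 1 -1.1
```

View pics/c4.png

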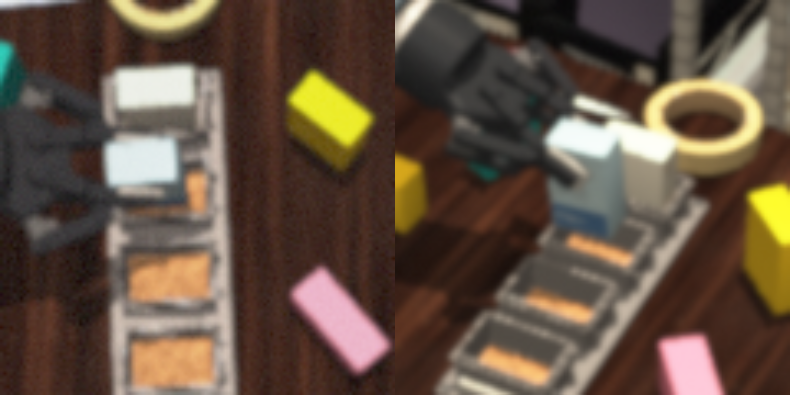

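View pics/scene4.png

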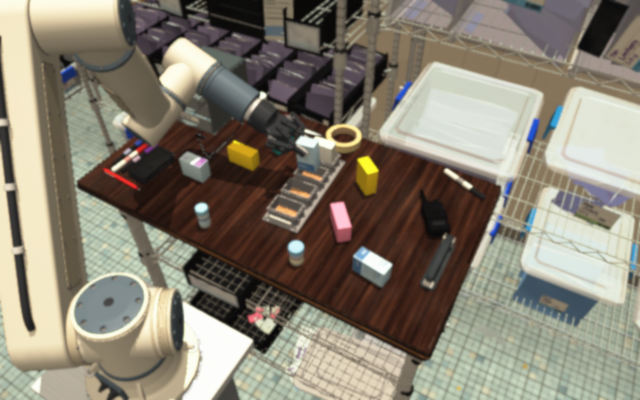

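```bash
python3 - <<'E'
from h import *
t=cv2.imread("pics/top0.png");s=cv2.imread("pics/scene0.png")
hs=cv2.cvtColor(big(t[115:160,230:265]),cv2.COLOR_BGR2HSV);m=((hs[...,0]>75)&(hs[...,0]<100)&(hs[...,1]>120)&(hs[...,2]>150)).astype(np.uint8)*255
for z in(60,78):
    c,sz,a,b,px=rect("top",m,z,(230,115));print("teal",z,np.round(c),np.round(sz),round(a),np.round(b).tolist())
hs=cv2.cvtColor(big(t[125:165,330:370]),cv2.COLOR_BGR2HSV);m=((hs[...,0]>22)&(hs[...,0]<38)&(hs[...,1]>120)&(hs[...,2]>200)).astype(np.uint8)*255
c,sz,a,b,px=rect("top",m,80,(330,125));print("yel",np.round(c),np.round(sz),round(a),np.round(b).tolist())
# held carton overlay
T=np.load("Q.npz")
st_=bot.observe();R=st_["ee_rot"];bb=st_["position"]+R@T["d"];Rc=R@T["R"]
loc=np.array([[sx*25,sy*16,z] for z in(0,82) for sx,sy in((-1,-1),(1,-1),(1,1),(-1,1))])
B=[(bb+loc@Rc.T,(0,0,255))]
draw("top",cv2.imread("pics/top4.png"),B,265,335,120,190,5.6,"pics/a.png");draw("scene",cv2.imread("pics/scene4.png"),B,280,350,120,190,5.6,"pics/b.png")
cv2.imwrite("pics/o4.png",np.hstack([cv2.imread("pics/a.png"),cv2.imread("pics/b.png")]))
E
```

```text
teal 60 [696. 111.] [33. 64.] 73 [[661.0, 105.0], [722.0, 86.0], [731.0, 117.0], [671.0, 136.0]]
teal 78 [690. 107.] [32. 62.] 73 [[655.0, 101.0], [715.0, 82.0], [725.0, 113.0], [665.0, 132.0]]
yel [ 662. -169.] [62. 32.] 51 [[630.0, -183.0], [655.0, -203.0], [694.0, -155.0], [669.0, -135.0]]
```

View pics/o4.png

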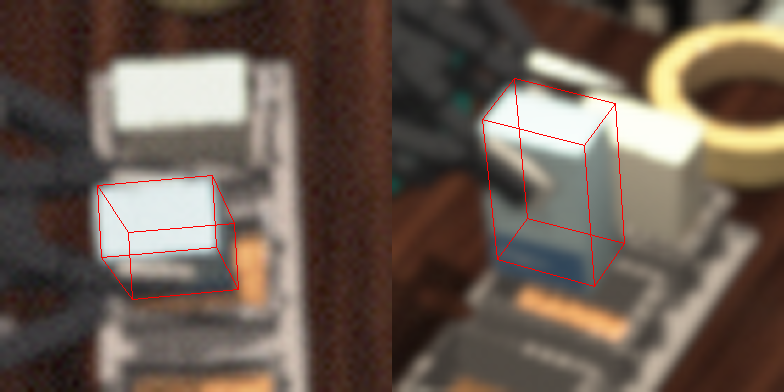

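Overlay of the held carton matches both views within 1–2 mm, so the camera and robot agree. Correcting alignment before the drop.

>>> servo_tool:
  increments: "-3.5 6.5 5.5 -3.8 1 -1; 0 0 0 0 0 0"

```text
time_s: 6.53
position: [609.3, -46.7, 115.0]
ee_rot: [[-0.999, 0.045, 0.022], [-0.05, -0.86, -0.508], [-0.004, -0.509, 0.861]]
force: [-0.2, 0.0, -0.2]
width: 0.367
```

```bash
python3 - <<'E'
from h import *
st()
cpose("Q");print(pocket(35))
p,R=toolfor("Q",pocket(35)+[0,0,60],RC_R);plan(p,R)
p,R=toolfor("Q",pocket(35)+[0,0,9],RC_R);plan(p,R,v=8)
E
```

```text
t 6.53 p [609.3 -46.7 115. ] q [ 33.   37.5 -17.7  49.2 -80.1 -60.1] F [-0.2  0.  -0.2] w 0.367
carton bottom [609.  -36.4  62.1] z [-0.003 -0.014  1.   ] y [0.999 0.05  0.004]
[609.09542675 -33.69624733   0.        ]
rows 1 turn [ 0.8 -0.4  0.2] dp world [ 0.3  3.4 -1.9] tool [-0.5 -1.9 -3.4]
-0.5 -1.9 -3.4 0.8 -0.4 0.2
rows 7 turn [ 0.8 -0.4  0.2] dp world [  0.3   3.4 -52.9] tool [ -0.3  24.  -47.3]
-0 3.4 -6.8 0.1 -0.1 0; -0 3.4 -6.8 0.1 -0.1 0; -0.1 3.4 -6.8 0.1 -0.1 0; -0.1 3.4 -6.8 0.1 -0.1 0; -0.1 3.4 -6.8 0.1 -0.1 0; -0.1 3.4 -6.8 0.1 -0.1 0; -0.1 3.4 -6.8 0.1 -0.1 0
```

>>> servo_tool:
  increments: "0 2 -5 0.4 0 0; 0 3.5 -7 0.4 0 0; 0 3.5 -7 0 0 0; 0 2.5 -5 0 0 0; 0 0 0 0 0 0"

```text
time_s: 6.95
position: [608.3, -48.3, 88.2]
ee_rot: [[-0.999, 0.041, 0.014], [-0.043, -0.865, -0.5], [-0.008, -0.5, 0.866]]
force: [-0.7, -0.4, -1.0]
width: 0.372
```

```bash
python3 - <<'E'
from h import *
st()
cpose("Q")
p,R=toolfor("Q",pocket(35)+[0,0,9],RC_R);plan(p,R,v=7)
for n in("scene","top"):cv2.imwrite(f"pics/{n}5.png",bot.capture(n))
a=cv2.imread("pics/top5.png");b=cv2.imread("pics/scene5.png")
cv2.imwrite("pics/c5.png",np.hstack([cv2.resize(a[125:195,265:335],(395,395)),cv2.resize(b[120:190,280:350],(395,395))]))
E
```

```text
t 6.95 p [608.3 -48.3  88.2] q [ 32.9  39.6 -18.9  49.8 -78.5 -63.1] F [-0.7 -0.4 -1. ] w 0.372
carton bottom [608.3 -38.5  35.1] z [-0.008 -0.004  1.   ] y [0.999 0.044 0.008]
rows 4 turn [ 0.2 -0.8  0.4] dp world [  1.4   5.  -26.1] tool [ -1.4   8.8 -25.1]
-0.3 2.2 -6.3 0.1 -0.2 0.1; -0.4 2.2 -6.3 0.1 -0.2 0.1; -0.4 2.2 -6.3 0.1 -0.2 0.1; -0.4 2.2 -6.3 0.1 -0.2 0.1
```

View pics/c5.png

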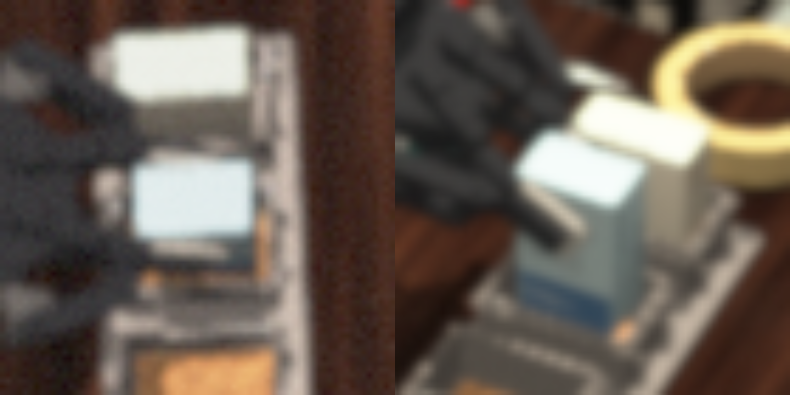

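Carton Q is inside the sleeve, with cork visible on its right. Lowering on.

>>> servo_tool:
  increments: "0 1 -5 0 -0.2 0; -0.5 2 -6 0 -0.2 0; -0.5 2 -6 0 -0.2 0; 0 1.5 -4 0 0 0; 0 0 0 0 0 0"

```text
time_s: 7.47
position: [610.0, -41.9, 65.7]
ee_rot: [[-0.999, 0.044, 0.025], [-0.05, -0.865, -0.5], [-0.0, -0.5, 0.866]]
force: [0.2, 0.5, -0.9]
width: 0.369
```

```bash
python3 - <<'E'
from h import *
st()
cpose("Q")
p,R=toolfor("Q",pocket(35)+[0,0,9],RC_R);plan(p,R,v=4)
E
```

```text
t 7.47 p [610.  -41.9  65.7] q [ 33.3  41.6 -19.   50.  -77.3 -64.2] F [ 0.2  0.5 -0.9] w 0.369
carton bottom [609.6 -32.1  12.7] z [ 0.    -0.004  1.   ] y [0.999 0.051 0.   ]
rows 1 turn [ 0.2 -0.1  0.2] dp world [-0.4 -1.4 -3.6] tool [ 0.5  3.  -2.4]
0.5 3 -2.4 0.2 -0.1 0.2
```

>>> servo_tool:
  increments: "0.5 2 -1.5 0.2 0 0; 0 0.5 -1 0 0 0; 0 0 0 0 0 0"

```text
time_s: 7.72
position: [610.0, -42.7, 63.3]
ee_rot: [[-0.999, 0.045, 0.025], [-0.051, -0.868, -0.494], [-0.001, -0.495, 0.869]]
force: [-0.4, -0.9, -0.5]
width: 0.37
```

```bash
python3 - <<'E'
from h import *
st()
cpose("Q")
E
```

```text
t 7.72 p [610.  -42.7  63.3] q [ 33.3  41.9 -19.2  50.3 -77.2 -64.7] F [-0.4 -0.9 -0.5] w 0.37
carton bottom [609.5 -33.2  10.2] z [-0.001  0.003  1.   ] y [0.999 0.052 0.001]
```

>>> servo_tool:
  increments: "0 0.5 -1 0 0 0; 0 0.5 -1 0 0 0; 0 0 0 0 0 0"

```text
time_s: 7.97
position: [610.1, -42.7, 63.4]
ee_rot: [[-0.999, 0.046, 0.023], [-0.051, -0.869, -0.492], [-0.003, -0.492, 0.87]]
force: [-0.5, 0.3, -0.5]
width: 0.366
```

```bash
python3 - <<'E'
from h import *
st()
cpose("Q")
E
```

```text
t 7.97 p [610.1 -42.7  63.4] q [ 33.3  41.9 -19.2  50.4 -77.3 -64.9] F [-0.5  0.3 -0.5] w 0.366
carton bottom [609.8 -33.3  10.3] z [-0.003  0.005  1.   ] y [0.999 0.051 0.003]
```

>>> servo_tool:
  increments: "0 1.5 -2.5 0 0 0; 0 1.5 -2.5 0 0 0"

```text
time_s: 8.13
position: [610.9, -43.0, 63.3]
ee_rot: [[-0.999, 0.048, 0.019], [-0.051, -0.873, -0.486], [-0.007, -0.486, 0.874]]
force: [-5.3, 3.1, 14.7]
width: 0.369
```

```bash
python3 - <<'E'
from h import *
st()
cpose("Q")
E
```

```text
t 8.13 p [610.9 -43.   63.3] q [ 33.3  42.2 -19.3  50.7 -77.5 -65.4] F [-5.3  3.1 14.7] w 0.369
carton bottom [610.8 -34.1  10.1] z [-0.007  0.012  1.   ] y [0.999 0.052 0.007]
```

Floor contact (14.7 N up). Releasing partly, then backing out.

>>> servo_tool:
  increments: "0 -0.5 1 0 0 0; 0 0 0 0 0 0; 0 0 0 0 0 0; 0 0 0 0 0 0"
  claw: 0.56

```text
time_s: 8.47
position: [611.1, -43.0, 64.4]
ee_rot: [[-0.999, 0.048, 0.018], [-0.051, -0.872, -0.487], [-0.008, -0.487, 0.873]]
force: [0.1, 0.4, -0.1]
width: 0.56
```

```bash
python3 - <<'E'
from h import *
st()
for n in("scene","top"):cv2.imwrite(f"pics/{n}6.png",bot.capture(n))
a=cv2.imread("pics/top6.png");b=cv2.imread("pics/scene6.png")
cv2.imwrite("pics/c6.png",np.hstack([cv2.resize(a[125:195,265:335],(395,395)),cv2.resize(b[120:190,280:350],(395,395))]))
E
```

```text
t 8.47 p [611.1 -43.   64.4] q [ 33.3  42.  -19.3  50.7 -77.5 -65.3] F [ 0.1  0.4 -0.1] w 0.56
```

View pics/c6.png

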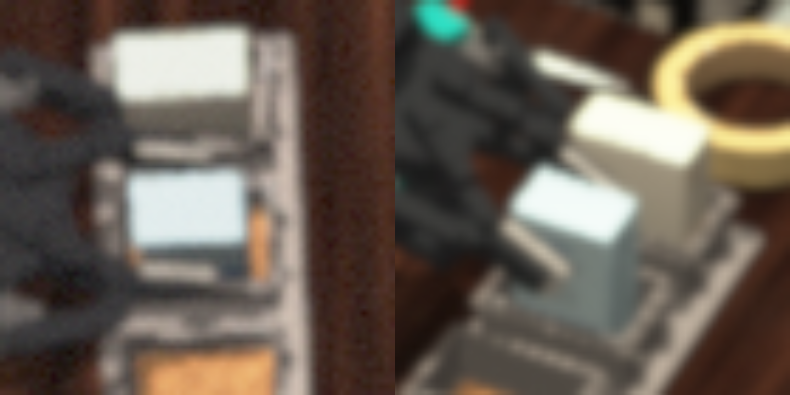

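>>> servo_tool:
  increments: "0 -10 0 0 0 0; 0 -20 0 0 0 0; 0 -25 0 0 0 0; 0 -25 0 0 0 0; 0 -25 0 0 0 0; 0 -20 3 0 0 0; 0 -10 10 0 0 0; 0 0 10 0 0 0"

```text
time_s: 9.23
position: [602.8, 71.3, 151.8]
ee_rot: [[-0.999, 0.044, 0.025], [-0.05, -0.873, -0.486], [0.001, -0.486, 0.874]]
force: [0.3, 0.4, -0.3]
width: 0.562
```

```bash
python3 - <<'E'
from h import *
st()
# P grasp: centre (415.9,-300) yaw -8.8, half 40, g=60
zd=np.array([-.152,-.988,0]);b=np.array([415.9,-300,25])-40*zd;print("Pbottom",b)
g=b+60*zd;R=tool(-8.8,30);tcp=g+[0,0,2]+18.7*R[:,1];print("tcp",np.round(tcp,1),"pre",np.round(tcp-90*R[:,1],1))
plan(tcp-R[:,1]*150+[0,0,20],R)
for n in("scene","top"):cv2.imwrite(f"pics/{n}7.png",bot.capture(n))
E
```

```text
t 9.23 p [602.8  71.3 151.8] q [ 42.8  40.8  -5.   42.1 -92.5 -57.6] F [ 0.3  0.4 -0.3] w 0.562
Pbottom [ 421.98 -260.48   25.  ]
tcp [ 414.3 -310.5   10.8] pre [ 407.4 -355.    88.7]
rows 15 turn [-90.6  12.5  -3.4] dp world [-200.  -455.9    8.9] tool [222.7 384.8 224.3]
14.8 25.7 15 -6 0.8 -0.2; 14.5 24 17.8 -6 0.8 -0.2; 14.1 22 20.4 -6 0.8 -0.2; 13.7 19.8 22.8 -6 0.8 -0.2; 13.3 17.3 25 -6 0.8 -0.2; 12.9 14.7 26.9 -6 0.8 -0.2; 12.4 11.8 28.4 -6 0.8 -0.2; 11.9 8.8 29.7 -6 0.8 -0.2
11.5 5.6 30.6 -6 0.8 -0.2; 11 2.4 31.2 -6 0.8 -0.2; 10.5 -0.8 31.5 -6 0.8 -0.2; 10.1 -4.1 31.4 -6 0.8 -0.2; 9.7 -7.4 30.9 -6 0.8 -0.2; 9.3 -10.5 30.1 -6 0.8 -0.2; 8.9 -13.6 28.9 -6 0.8 -0.2
```

View pics/scene7.png

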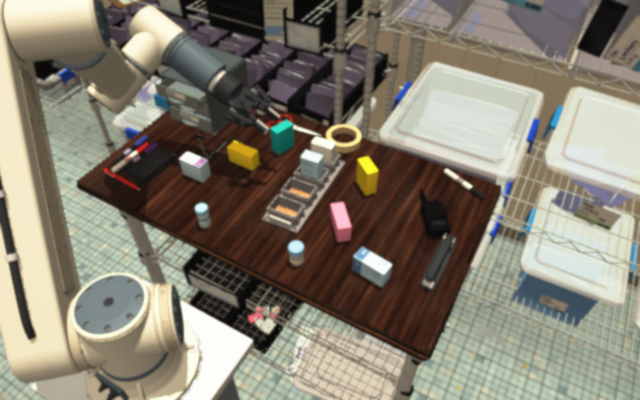

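Q stands in pocket 3 (scene pixel (312,163)) and everything else is undisturbed. Lifting a little, then moving to P with the gripper open.

>>> servo_tool:
  increments: "0 -10 18 0 0 0; 0 -10 18 0 0 0; 15 26 15 -6 0.8 -0.2; 14.5 24 18 -6 0.8 -0.2; 14 22 20 -6 0.8 -0.2; 14 20 23 -6 0.8 -0.2; 13 17 25 -6 0.8 -0.2; 13 15 27 -6 0.8 -0.2"
  claw: 1

```text
time_s: 10.0
position: [517.0, -118.6, 184.9]
ee_rot: [[-0.999, 0.011, -0.03], [0.023, -0.413, -0.911], [-0.023, -0.911, 0.412]]
force: [1.0, -1.6, -0.2]
width: 1.0
```

>>> servo_tool:
  increments: "12.5 12 28 -6 0.8 -0.2; 12 9 30 -6 0.8 -0.2; 11.5 5.5 30.5 -6 0.8 -0.2; 11 2.5 31 -6 0.8 -0.2; 10.5 -1 31.5 -6 0.8 -0.2; 10 -4 31.5 -6 0.8 -0.2; 10 -7 31 -6 0.8 -0.2; 9 -10 30 -6 0.8 -0.2"

```text
time_s: 10.67
position: [401.5, -373.3, 190.3]
ee_rot: [[-0.991, 0.081, -0.11], [0.135, 0.433, -0.891], [-0.024, -0.898, -0.44]]
force: [3.5, -0.1, -0.2]
width: 1.001
```

```bash
python3 - <<'E'
from h import *
st()
R=tool(-8.8,30);tcp=np.array([414.3,-310.5,11.5])
plan(tcp-R[:,1]*100,R,v=28)
E
```

```text
t 10.67 p [ 401.5 -373.3  190.3] q [-42.2  27.2  21.9 -22.3 -98.4  34.2] F [ 3.5 -0.1 -0.2] w 1.001
rows 4 turn [-3.9  1.6 -0.7] dp world [  5.1  13.4 -92.2] tool [-1.1 89.  28.1]
-0.3 22.2 7 -1 0.4 -0.2; -0.4 22.1 7.4 -1 0.4 -0.2; -0.5 22 7.8 -1 0.4 -0.2; -0.6 21.9 8.1 -1 0.4 -0.2
```

>>> servo_tool:
  increments: "0 15 0 -1 0.4 0; 0 20 7 -1 0.4 0; 0 20 7 -1 0.4 0; 0 12 5 -1 0.4 0; 0 0 0 0 0 0"

```text
time_s: 11.08
position: [391.4, -374.3, 107.0]
ee_rot: [[-0.98, 0.096, -0.172], [0.197, 0.51, -0.837], [0.007, -0.855, -0.519]]
force: [0.2, 0.3, 0.0]
width: 1.0
```

```bash
python3 - <<'E'
from h import *
st()
R=tool(-8.8,30);tcp=np.array([414.3,-310.5,11.5])
print(cast("top",[[438,232],[452,232],[438,178]],40))
plan(tcp-R[:,1]*20,R,v=15)
for n in("scene","top"):cv2.imwrite(f"pics/{n}8.png",bot.capture(n))
a=cv2.imread("pics/top8.png");b=cv2.imread("pics/scene8.png")
cv2.imwrite("pics/c8.png",np.hstack([cv2.resize(a[170:290,350:470],(395,395)),cv2.resize(b[200:320,330:450],(395,395))]))
E
```

```text
t 11.08 p [ 391.4 -374.3  107. ] q [-45.3  32.5  17.  -25.3 -93.2  36.6] F [0.2 0.3 0. ] w 1.0
[[ 435.00118237 -397.13036233   40.        ]
 [ 435.14361426 -433.00036891   40.        ]
 [ 577.60214471 -402.58822114   40.        ]]
rows 7 turn [ 1.3 -2.4 -1. ] dp world [ 21.3  53.9 -78.2] tool [-10.9  96.4  -8.2]
-1.6 13.8 -1.2 0.2 -0.3 -0.1; -1.6 13.8 -1.2 0.2 -0.3 -0.1; -1.6 13.8 -1.2 0.2 -0.3 -0.1; -1.7 13.7 -1.3 0.2 -0.3 -0.1; -1.7 13.7 -1.3 0.2 -0.3 -0.1; -1.8 13.7 -1.3 0.2 -0.3 -0.1; -1.8 13.7 -1.4 0.2 -0.3 -0.1
```

View pics/c8.png

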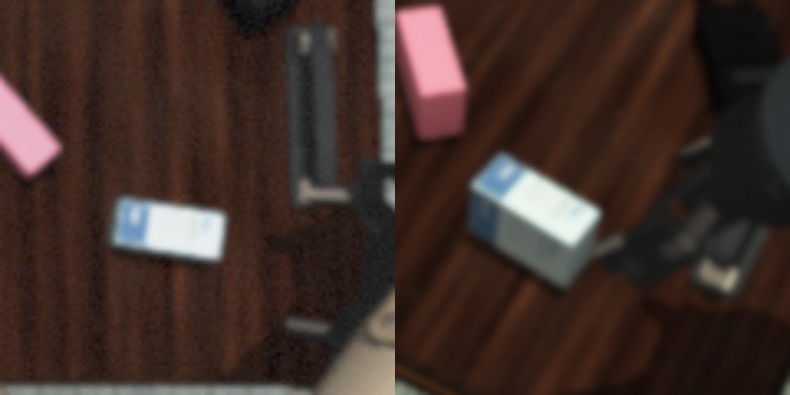

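Stapler's near end is at y<-397 and x>435, and the body stays more than 20 mm above it. Continuing the straight approach.

>>> servo_tool:
  increments: "-3 12 -1 0.3 -0.4 -0.2; -3 14 -1.5 0.3 -0.4 -0.2; -2 14 -1.5 0.2 -0.4 -0.2; -2 14 -1.5 0.2 -0.4 -0.2; -1.5 14 -1.5 0 -0.4 0; -1 14 -1 0 0 0; 0 8 0 0 0 0; 0 0 0 0 0 0"

```text
time_s: 11.85
position: [423.2, -326.6, 49.5]
ee_rot: [[-0.989, 0.093, -0.114], [0.144, 0.471, -0.87], [-0.027, -0.877, -0.479]]
force: [-0.3, 0.3, 0.0]
width: 0.999
```

```bash
python3 - <<'E'
from h import *
st()
R=tool(-8.8,30);tcp=np.array([414.3,-310.5,11.5])
plan(tcp,R,v=10)
E
```

```text
t 11.85 p [ 423.2 -326.6   49.5] q [-39.1  32.    8.2 -25.4 -81.5  38.5] F [-0.3  0.3  0. ] w 0.999
rows 5 turn [-1.4  1.2 -1.1] dp world [ -8.9  16.1 -38. ] tool [12.2 40.1  5.2]
2.4 8 1 -0.3 0.2 -0.2; 2.4 8 1.1 -0.3 0.2 -0.2; 2.4 8 1.1 -0.3 0.2 -0.2; 2.3 8 1.2 -0.3 0.2 -0.2; 2.3 8 1.2 -0.3 0.2 -0.2
```

>>> servo_tool:
  increments: "7 2 1 -0.4 0.4 -0.4; 6 6 1 -0.4 0.4 -0.4; 2 9 1 -0.3 0.3 -0.3; 0 9 1 0 0 0; 0 7 1 0 0 0; 0 0 0 0 0 0"

```text
time_s: 12.35
position: [410.4, -313.9, 19.2]
ee_rot: [[-0.988, 0.079, -0.13], [0.152, 0.487, -0.86], [-0.004, -0.87, -0.493]]
force: [-0.6, 0.6, -0.7]
width: 1.003
```

```bash
python3 - <<'E'
from h import *
st()
R=tool(-8.8,30);tcp=np.array([414.3,-310.5,11.5])
plan(tcp,R,v=10)
E
```

```text
t 12.35 p [ 410.4 -313.9   19.2] q [-39.1  33.2   4.8 -25.8 -78.6  39.5] F [-0.6  0.6 -0.7] w 1.003
rows 1 turn [-0.5  0.2 -0.2] dp world [ 3.9  3.4 -7.7] tool [-3.3  8.7  0.3]
-3.3 8.7 0.3 -0.5 0.2 -0.2
```

>>> servo_tool:
  increments: "-3 5 0 -0.4 0 0; 0 4 0 0 0 0; 0 0 0 0 0 0"

```text
time_s: 12.6
position: [414.2, -309.6, 9.9]
ee_rot: [[-0.988, 0.079, -0.13], [0.152, 0.494, -0.856], [-0.003, -0.866, -0.5]]
force: [-0.3, -0.2, 0.2]
width: 0.999
```

>>> servo_tool:
  increments: "0 0 0 0 0 0; 0 0 0 0 0 0; 0 0 0 0 0 0; 0 0 0 0 0 0; 0 0 0 0 0 0; 0 0 0 0 0 0; 0 0 0 0 0 0; 0 0 0 0 0 0"
  claw: 0

```text
time_s: 13.27
position: [414.9, -310.6, 10.7]
ee_rot: [[-0.988, 0.08, -0.129], [0.152, 0.492, -0.857], [-0.005, -0.867, -0.498]]
force: [-0.3, -0.0, -0.5]
width: 0.392
```

```bash
python3 - <<'E'
from h import *
st()
hold("P",[422,-260.5,25],-1)
cpose("P")
plan(bot.observe()["position"]+[0,0,150],bot.observe()["ee_rot"],v=25)
E
```

```text
t 13.27 p [ 414.9 -310.6   10.7] q [-38.9  34.    4.7 -26.3 -78.   39.7] F [-0.3 -0.  -0.5] w 0.392
bottom in tool [  0.5  12.8 -51. ]
carton bottom [ 422.5 -260.6   25. ] z [-0.152 -0.988 -0.   ] y [ 0.988 -0.152  0.   ]
rows 6 turn [0. 0. 0.] dp world [  0.   0. 150.] tool [  -0.8 -130.   -74.8]
-0.1 -21.7 -12.5 0 0 0; -0.1 -21.7 -12.5 0 0 0; -0.1 -21.7 -12.5 0 0 0; -0.1 -21.7 -12.5 0 0 0; -0.1 -21.7 -12.5 0 0 0; -0.1 -21.7 -12.5 0 0 0
```

>>> servo_tool:
  increments: "0 -10 -6 0 0 0; 0 -20 -12 0 0 0; 0 -22 -13 0 0 0; 0 -22 -13 0 0 0; 0 -22 -13 0 0 0; 0 -22 -13 0 0 0; 0 -10 -6 0 0 0; 0 0 0 0 0 0"

```text
time_s: 13.93
position: [412.6, -307.7, 170.4]
ee_rot: [[-0.988, 0.077, -0.131], [0.152, 0.492, -0.857], [-0.001, -0.867, -0.498]]
force: [0.7, -0.5, -0.8]
width: 0.387
```

```bash
python3 - <<'E'
from h import *
st()
cpose("P")
p,R=toolfor("P",pocket(-35)+[0,0,95],RC_R);plan(p,R,v=30)
E
```

```text
t 13.93 p [ 412.6 -307.7  170.4] q [-38.7  25.1  15.1 -25.7 -95.4  31. ] F [ 0.7 -0.5 -0.8] w 0.387
carton bottom [ 420.3 -257.7  184.7] z [-0.152 -0.988  0.   ] y [ 0.988 -0.152 -0.004]
rows 14 turn [ 89.6 -13.1   3.4] dp world [127.5 255.8 -24.8] tool [ -87.1  157.3 -223.6]
-6.2 11.2 -16 6.4 -0.9 0.2; -6.5 9.4 -17 6.4 -0.9 0.2; -6.7 7.5 -17.9 6.4 -0.9 0.2; -7 5.5 -18.5 6.4 -0.9 0.2; -7.3 3.4 -18.9 6.4 -0.9 0.2; -7.6 1.4 -19 6.4 -0.9 0.2; -7.9 -0.7 -18.9 6.4 -0.9 0.2; -8.2 -2.8 -18.6 6.4 -0.9 0.2
-8.5 -4.8 -18 6.4 -0.9 0.2; -8.8 -6.7 -17.2 6.4 -0.9 0.2; -9.1 -8.6 -16.2 6.4 -0.9 0.2; -9.4 -10.3 -15 6.4 -0.9 0.2; -9.7 -11.8 -13.6 6.4 -0.9 0.2; -10 -13.2 -12.1 6.4 -0.9 0.2
```

>>> servo_tool:
  increments: "-6 11 -16 6.4 -0.9 0.2; -6.5 9.5 -17 6.4 -0.9 0.2; -7 7.5 -18 6.4 -0.9 0.2; -7 5.5 -18.5 6.4 -0.9 0.2; -7.5 3.5 -19 6.4 -0.9 0.2; -7.5 1.5 -19 6.4 -0.9 0.2; -8 -1 -19 6.4 -0.9 0.2; -8 -3 -18.5 6.4 -0.9 0.2"

```text
time_s: 14.6
position: [490.2, -166.0, 155.7]
ee_rot: [[-0.998, 0.035, -0.057], [0.039, -0.399, -0.916], [-0.055, -0.916, 0.397]]
force: [1.3, -2.0, -0.1]
width: 0.396
```

>>> servo_tool:
  increments: "-8.5 -5 -18 6.4 -0.9 0.2; -9 -7 -17 6.4 -0.9 0.2; -9 -9 -16 6.4 -0.9 0.2; -9.5 -10.5 -14 6.4 -0.9 0.2; -9 -12 -10 5 -0.9 0.2; -5 -8 -5 3 0 0; 0 0 0 0 0 0"

```text
time_s: 15.18
position: [543.9, -54.5, 148.2]
ee_rot: [[-0.998, 0.063, 0.01], [-0.06, -0.859, -0.509], [-0.024, -0.508, 0.861]]
force: [-1.0, -0.0, -0.9]
width: 0.391
```

```bash
python3 - <<'E'
from h import *
st()
cpose("P");print(pocket(-35))
p,R=toolfor("P",pocket(-35)+[0,0,60],RC_R);plan(p,R,v=12)
E
```

```text
t 15.18 p [543.9 -54.5 148.2] q [ 36.5  29.2 -27.1  47.6 -80.3 -63.2] F [-1.  -0.  -0.9] w 0.391
carton bottom [544.2 -39.5  97.8] z [-0.023 -0.013  1.   ] y [0.998 0.055 0.023]
[539.20457325 -37.60375267   0.        ]
rows 4 turn [ 0.7 -1.2 -0.6] dp world [ -3.8   2.6 -37.6] tool [  4.6  16.6 -33.7]
1.1 4.2 -8.4 0.2 -0.3 -0.2; 1.1 4.1 -8.4 0.2 -0.3 -0.2; 1 4.1 -8.5 0.2 -0.3 -0.2; 1 4.1 -8.5 0.2 -0.3 -0.2
```

>>> servo_tool:
  increments: "1 3 -6 0.2 -0.4 -0.3; 1.5 5 -9 0.2 -0.4 -0.3; 1.5 5 -9 0.2 -0.4 -0.2; 1 4 -8 0 -0.2 0; 0 2 -3 0 0 0; 0 0 0 0 0 0"

```text
time_s: 15.68
position: [536.5, -55.8, 102.8]
ee_rot: [[-0.998, 0.044, 0.038], [-0.057, -0.864, -0.5], [0.011, -0.502, 0.865]]
force: [0.7, -0.5, -0.4]
width: 0.39
```

```bash
python3 - <<'E'
from h import *
st()
b,Rc=cpose("P")
p,R=toolfor("P",pocket(-35)+[0,0,9],RC_R);plan(p,R,v=8)
loc=np.array([[sx*25,sy*17,z] for z in(0,80) for sx,sy in((-1,-1),(1,-1),(1,1),(-1,1))])
B=[(b+loc@Rc.T,(0,0,255)),(boxpts(pocket(-35)[:2],3.2,44,70,9,40),(255,0,0))]
for n,x0,y0,f in(("top",270,150,"a"),("scene",260,140,"b")):
    im=bot.capture(n);cv2.imwrite(f"pics/{n}9.png",im);draw(n,im,B,x0,x0+70,y0,y0+70,5.6,f"pics/{f}.png")
cv2.imwrite("pics/o9.png",np.hstack([cv2.imread("pics/a.png"),cv2.imread("pics/b.png")]))
E
```

```text
t 15.68 p [536.5 -55.8 102.8] q [ 36.6  32.9 -29.2  47.5 -77.4 -65.8] F [ 0.7 -0.5 -0.4] w 0.39
carton bottom [535.1 -41.3  52.3] z [ 0.011 -0.003  1.   ] y [ 0.999  0.052 -0.011]
rows 6 turn [0.2 0.4 0.5] dp world [  3.6   3.9 -43.2] tool [ -4.3  18.5 -39.2]
-0.7 3.1 -6.5 0 0.1 0.1; -0.7 3.1 -6.5 0 0.1 0.1; -0.7 3.1 -6.5 0 0.1 0.1; -0.7 3.1 -6.5 0 0.1 0.1; -0.7 3.1 -6.5 0 0.1 0.1; -0.7 3.1 -6.5 0 0.1 0.1
```

View pics/o9.png

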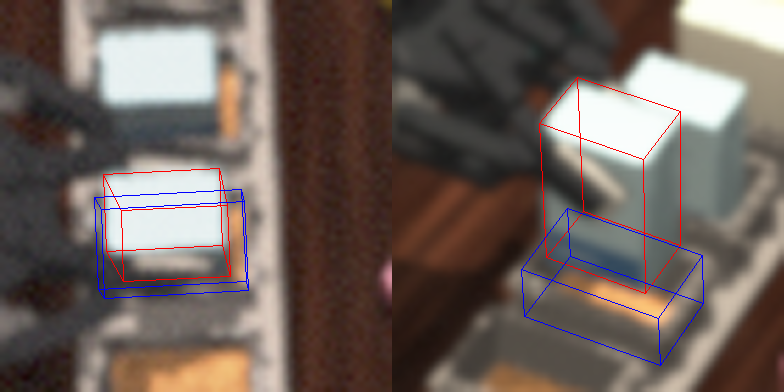

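>>> servo_tool:
  increments: "-4 0 -4 0 0.4 0.4; -1 3 -5 0 0 0; 0 3 -6 0 0 0; 0 0 0 0 0 0"

```text
time_s: 16.12
position: [543.1, -52.5, 87.7]
ee_rot: [[-0.998, 0.054, 0.025], [-0.059, -0.862, -0.504], [-0.005, -0.504, 0.864]]
force: [-0.2, 0.2, -0.4]
width: 0.39
```

```bash
python3 - <<'E'
from h import *
st()
cpose("P")
p,R=toolfor("P",pocket(-35)+[0,0,9],RC_R);plan(p,R,v=7)
E
```

```text
t 16.12 p [543.1 -52.5  87.7] q [ 36.5  34.4 -29.3  48.4 -75.9 -67.7] F [-0.2  0.2 -0.4] w 0.39
carton bottom [542.5 -37.9  37.2] z [-0.005 -0.007  1.   ] y [0.999 0.054 0.005]
rows 5 turn [ 0.4 -0.3 -0.1] dp world [ -3.    0.7 -28.1] tool [  3.1  13.4 -24.7]
0.6 2.7 -4.9 0.1 -0.1 -0; 0.6 2.7 -4.9 0.1 -0.1 -0; 0.6 2.7 -4.9 0.1 -0.1 -0; 0.6 2.7 -4.9 0.1 -0.1 -0; 0.6 2.7 -4.9 0.1 -0.1 -0
```

>>> servo_tool:
  increments: "1.5 2 -4 0.2 -0.2 0; 0.5 3 -5 0.2 0 0; 0 3 -5 0 0 0; 0 2.5 -4 0 0 0; 0 0 0 0 0 0"

```text
time_s: 16.53
position: [540.9, -52.6, 64.3]
ee_rot: [[-0.998, 0.054, 0.029], [-0.061, -0.866, -0.497], [-0.001, -0.497, 0.868]]
force: [0.1, -1.0, -0.8]
width: 0.392
```

```bash
python3 - <<'E'
from h import *
st()
cpose("P")
p,R=toolfor("P",pocket(-35)+[0,0,9],RC_R);plan(p,R,v=7)
E
```

```text
t 16.53 p [540.9 -52.6  64.3] q [ 36.6  36.4 -30.4  49.1 -74.2 -70.1] F [ 0.1 -1.  -0.8] w 0.392
carton bottom [540.1 -38.4  13.7] z [-0.002  0.001  1.   ] y [0.998 0.056 0.001]
rows 1 turn [-0.1 -0.1 -0.1] dp world [-0.8  0.7 -4.7] tool [ 0.8  1.6 -4.5]
0.8 1.6 -4.5 -0.1 -0.1 -0.1
```

>>> servo_tool:
  increments: "0.5 1.5 -3.5 0 0 0; 0 1 -2 0 0 0; 0 1.5 -2 0 0 0; 0 1 -2 0 0 0"

```text
time_s: 16.87
position: [541.5, -52.5, 60.4]
ee_rot: [[-0.998, 0.058, 0.026], [-0.063, -0.872, -0.486], [-0.005, -0.486, 0.874]]
force: [-5.9, 4.2, 12.5]
width: 0.395
```

```bash
python3 - <<'E'
from h import *
st()
cpose("P")
E
```

```text
t 16.87 p [541.5 -52.5  60.4] q [ 36.7  37.2 -30.7  49.7 -74.3 -71.1] F [-5.9  4.2 12.5] w 0.395
carton bottom [540.9 -38.9   9.6] z [-0.006  0.014  1.   ] y [0.998 0.058 0.005]
```

On the floor (12.5 N). Releasing and backing out.

>>> servo_tool:
  increments: "0 -0.5 1 0 0 0; 0 0 0 0 0 0; 0 0 0 0 0 0; 0 0 0 0 0 0"
  claw: 0.58

```text
time_s: 17.2
position: [541.8, -52.1, 62.1]
ee_rot: [[-0.998, 0.059, 0.025], [-0.064, -0.872, -0.486], [-0.007, -0.486, 0.874]]
force: [-0.1, 0.6, -0.7]
width: 0.579
```

>>> servo_tool:
  increments: "0 -8 0 0 0 0; 0 -16 0 0 0 0; 0 -20 0 0 0 0; 0 -25 0 0 0 0; 0 -25 0 0 0 0; 0 -20 3 0 0 0; 0 -10 10 0 0 0; 0 0 10 0 0 0"

```text
time_s: 17.87
position: [533.1, 51.2, 144.0]
ee_rot: [[-0.998, 0.054, 0.031], [-0.062, -0.872, -0.485], [0.0, -0.486, 0.874]]
force: [0.0, 1.0, 0.8]
width: 0.58
```

```bash
python3 - <<'E'
from h import *
st()
for n in("scene","top"):cv2.imwrite(f"pics/{n}10.png",bot.capture(n))
a=cv2.imread("pics/top10.png");b=cv2.imread("pics/scene10.png")
cv2.imwrite("pics/c10.png",np.hstack([cv2.resize(a[120:240,245:365],(395,395)),cv2.resize(b[120:240,240:360],(395,395))]))
# R: centre (479.7,253), yaw 0, bottom y=253-35
R=tool(0,-32);bt=np.array([479.7,218,28]);g=bt+[0,56,1];tcp=g+18.7*R[:,1];print("tcp",np.round(tcp,1))
plan(tcp-R[:,1]*100+[0,0,50],R,v=30)
E
```

```text
t 17.87 p [533.1  51.2 144. ] q [ 46.4  34.7 -17.6  39.9 -88.8 -63.3] F [0.  1.  0.8] w 0.58
tcp [479.7 264.1  13.1]
rows 10 turn [-28.9   2.4  -2.5] dp world [-52.8 268.2   4.1] tool [  36.8 -238.7 -128.1]
3.7 -23.9 -12.8 -2.9 0.2 -0.2; 3.8 -23.2 -14 -2.9 0.2 -0.2; 4 -22.4 -15.1 -2.9 0.2 -0.2; 4.2 -21.6 -16.2 -2.9 0.2 -0.2; 4.3 -20.8 -17.3 -2.9 0.2 -0.2; 4.5 -19.8 -18.3 -2.9 0.2 -0.2; 4.6 -18.9 -19.2 -2.9 0.2 -0.2; 4.8 -17.9 -20.1 -2.9 0.2 -0.2
5 -16.8 -21 -2.9 0.2 -0.2; 5.1 -15.7 -21.8 -2.9 0.2 -0.2
```

View pics/c10.png

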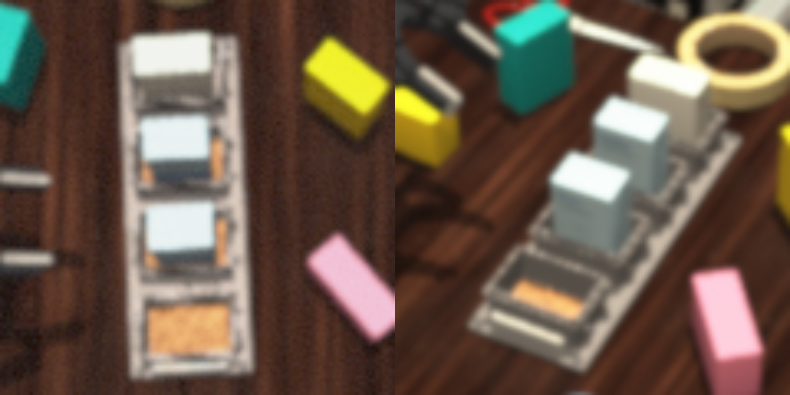

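P and Q both stand squarely in pockets 2 and 3. Moving to R.

>>> servo_tool:
  increments: "3.5 -20 -10 -2.9 0.2 -0.2; 4 -23 -14 -2.9 0.2 -0.2; 4 -22 -15 -2.9 0.2 -0.2; 4 -21.5 -16 -2.9 0.2 -0.2; 4.5 -21 -17 -2.9 0.2 -0.2; 4.5 -20 -18 -2.9 0.2 -0.2; 4.5 -19 -19 -2.9 0.2 -0.2; 5 -18 -20 -2.9 0.2 -0.2"
  claw: 1

```text
time_s: 18.63
position: [484.0, 252.5, 140.9]
ee_rot: [[-1.0, -0.013, 0.012], [-0.001, -0.608, -0.794], [0.017, -0.794, 0.608]]
force: [0.3, -0.3, -0.0]
width: 1.002
```

>>> servo_tool:
  increments: "5 -16 -21 -2.9 0.2 -0.2; 3 -12 -14 -2 0 0; 0 0 0 0 0 0"

```text
time_s: 18.88
position: [475.2, 300.2, 141.5]
ee_rot: [[-1.0, -0.019, 0.005], [0.006, -0.532, -0.847], [0.019, -0.846, 0.532]]
force: [-0.1, -0.5, 0.2]
width: 0.998
```

```bash
python3 - <<'E'
from h import *
st()
R=tool(0,-32);tcp=np.array([479.7,264.1,13.1])
plan(tcp-R[:,1]*70,R,v=20)
for n in("scene","top"):cv2.imwrite(f"pics/{n}11.png",bot.capture(n))
a=cv2.imread("pics/top11.png");b=cv2.imread("pics/scene11.png")
cv2.imwrite("pics/c11.png",np.hstack([cv2.resize(a[150:270,130:250],(395,395)),cv2.resize(b[100:220,140:260],(395,395))]))
E
```

```text
t 18.88 p [475.2 300.2 141.5] q [ 58.1  34.2   9.3  15.4 -93.7 -61. ] F [-0.1 -0.5  0.2] w 0.998
rows 4 turn [-0.2  0.3  1.1] dp world [  4.5   1.  -69. ] tool [ -5.8  57.8 -37.5]
-1.4 14.5 -9.4 -0 0.1 0.3; -1.4 14.5 -9.4 -0 0.1 0.3; -1.3 14.5 -9.4 -0 0.1 0.3; -1.2 14.5 -9.4 -0 0.1 0.3
```

View pics/c11.png

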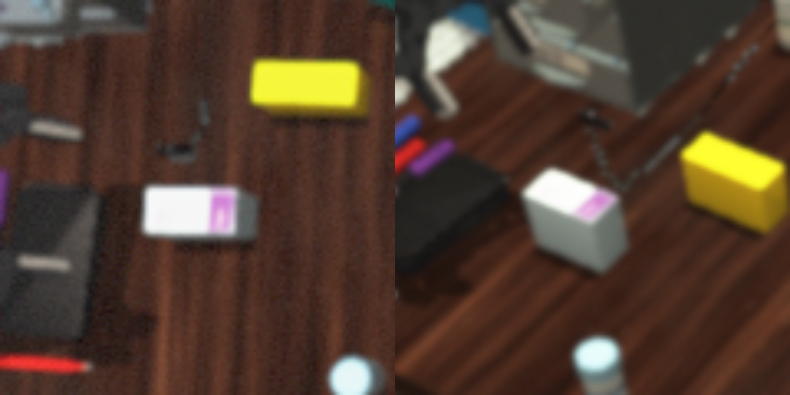

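The fingers flank R's axis from the left, with no contact. Descending.

>>> servo_tool:
  increments: "-1.5 12 -8 0 0 0.4; -1.5 15 -10 0 0 0.4; -1 15 -10 0 0 0.3; 0 10 -6 0 0 0; 0 0 0 0 0 0"

```text
time_s: 19.4
position: [477.4, 289.3, 72.8]
ee_rot: [[-1.0, -0.011, 0.003], [0.004, -0.546, -0.838], [0.01, -0.838, 0.546]]
force: [-1.1, -0.3, -1.0]
width: 0.999
```

```bash
python3 - <<'E'
from h import *
st()
R=tool(0,-32);tcp=np.array([479.7,264.1,13.1])
plan(tcp-R[:,1]*20,R,v=15)
E
```

```text
t 19.4 p [477.4 289.3  72.8] q [ 57.8  36.8   2.7  16.4 -85.2 -63.5] F [-1.1 -0.3 -1. ] w 0.999
rows 4 turn [-1.1  0.1  0.6] dp world [  2.3 -14.6 -42.7] tool [ -2.7  43.7 -11.1]
-0.7 10.9 -2.8 -0.3 0 0.2; -0.7 10.9 -2.7 -0.3 0 0.2; -0.6 11 -2.7 -0.3 0 0.2; -0.6 11 -2.6 -0.3 0 0.2
```

>>> servo_tool:
  increments: "-1 10 -3 -0.4 0 0.2; -1 12 -3 -0.4 0 0.2; 0 12 -3 -0.3 0 0.2; 0 10 -2 0 0 0; 0 6 0 0 0 0; 0 0 0 0 0 0"

```text
time_s: 19.9
position: [479.1, 263.0, 22.2]
ee_rot: [[-1.0, -0.006, 0.0], [0.003, -0.538, -0.843], [0.005, -0.843, 0.538]]
force: [0.4, 1.0, -0.0]
width: 0.998
```

```bash
python3 - <<'E'
from h import *
st()
R=tool(0,-32);tcp=np.array([479.7,264.1,13.1])
plan(tcp,R,v=10)
E
```

```text
t 19.9 p [479.1 263.   22.2] q [ 56.4  37.7  -4.2  17.5 -76.9 -64.8] F [ 0.4  1.  -0. ] w 0.998
rows 1 turn [-0.5  0.   0.4] dp world [ 0.6  1.1 -9.1] tool [-0.7  7.1 -5.8]
-0.7 7.1 -5.8 -0.5 0 0.4
```

>>> servo_tool:
  increments: "-0.5 4 -3.5 -0.5 0 0.3; 0 3.5 -2.5 0 0 0; 0 0 0 0 0 0"

```text
time_s: 20.15
position: [480.3, 264.1, 12.8]
ee_rot: [[-1.0, 0.0, -0.001], [0.0, -0.529, -0.848], [-0.001, -0.848, 0.529]]
force: [0.1, 0.2, -0.7]
width: 1.0
```

>>> servo_tool:
  increments: "0 0 0 0 0 0; 0 0 0 0 0 0; 0 0 0 0 0 0; 0 0 0 0 0 0; 0 0 0 0 0 0; 0 0 0 0 0 0; 0 0 0 0 0 0; 0 0 0 0 0 0"
  claw: 0

```text
time_s: 20.82
position: [481.1, 266.1, 14.1]
ee_rot: [[-1.0, 0.003, -0.001], [-0.001, -0.527, -0.85], [-0.003, -0.85, 0.527]]
force: [-0.1, 0.7, -0.1]
width: 0.388
```

```bash
python3 - <<'E'
from h import *
st()
hold("R",[479.7,218,28],1)
cpose("R")
plan(bot.observe()["position"]+[0,0,150],bot.observe()["ee_rot"],v=25)
E
```

```text
t 20.82 p [481.1 266.1  14.1] q [ 56.4  37.9  -4.8  17.7 -75.2 -65.2] F [-0.1  0.7 -0.1] w 0.388
bottom in tool [ 1.5 13.6 48.2]
carton bottom [481.2 218.   28. ] z [-0.001  1.     0.   ] y [-1.    -0.001 -0.   ]
rows 6 turn [0. 0. 0.] dp world [  0.   0. 150.] tool [  -0.5 -127.5   79.1]
-0.1 -21.2 13.2 0 0 0; -0.1 -21.2 13.2 0 0 0; -0.1 -21.2 13.2 0 0 0; -0.1 -21.2 13.2 0 0 0; -0.1 -21.2 13.2 0 0 0; -0.1 -21.2 13.2 0 0 0
```

>>> servo_tool:
  increments: "0 -10 6 0 0 0; 0 -20 12 0 0 0; 0 -22 14 0 0 0; 0 -22 14 0 0 0; 0 -22 14 0 0 0; 0 -22 14 0 0 0; 0 -10 6 0 0 0; 0 0 0 0 0 0"

```text
time_s: 21.48
position: [479.8, 263.9, 176.3]
ee_rot: [[-1.0, 0.001, -0.0], [-0.0, -0.529, -0.848], [-0.001, -0.848, 0.529]]
force: [0.5, -0.3, -0.4]
width: 0.392
```

```bash
python3 - <<'E'
from h import *
st()
cpose("R")
p,R=toolfor("R",pocket(-105)+[0,0,95],RC_L);plan(p,R,v=30)
cv2.imwrite("pics/scene12.png",bot.capture("scene"))
E
```

```text
t 21.48 p [479.8 263.9 176.3] q [ 56.4  29.8   6.5  17.1 -94.  -59.4] F [ 0.5 -0.3 -0.4] w 0.392
carton bottom [479.8 215.8 190.3] z [-0.     1.    -0.003] y [-1.    -0.     0.002]
rows 14 turn [-90.1  -3.2  -0.8] dp world [ -11.2 -291.5  -33.2] tool [ 11.3 182.5 229.7]
0.8 13 16.4 -6.4 -0.2 -0.1; 0.9 11.1 17.8 -6.4 -0.2 -0.1; 0.9 9.1 18.9 -6.4 -0.2 -0.1; 1 6.9 19.8 -6.4 -0.2 -0.1; 1.1 4.6 20.4 -6.4 -0.2 -0.1; 1.2 2.3 20.8 -6.4 -0.2 -0.1; 1.2 -0 20.9 -6.4 -0.2 -0.1; 1.3 -2.4 20.8 -6.4 -0.2 -0.1
1.4 -4.7 20.4 -6.4 -0.2 -0.1; 1.5 -7 19.7 -6.4 -0.2 -0.1; 1.6 -9.1 18.8 -6.4 -0.2 -0.1; 1.7 -11.2 17.7 -6.4 -0.2 -0.1; 1.7 -13.1 16.3 -6.4 -0.2 -0.1; 1.8 -14.8 14.7 -6.4 -0.2 -0.1
```

View pics/scene12.png

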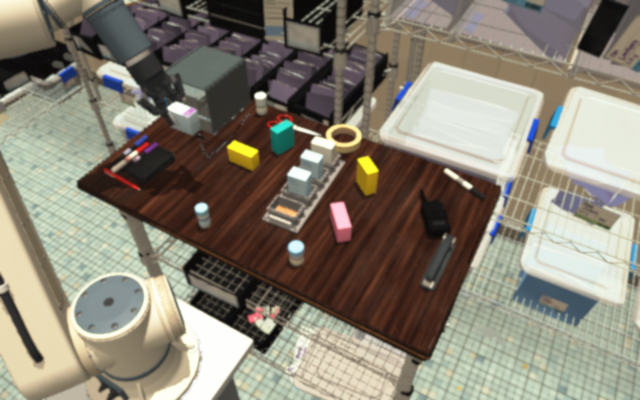

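R is held (scene pixel (185,118)). Rotating it upright over pocket 1.

>>> servo_tool:
  increments: "1 13 16.5 -6.4 -0.2 0; 1 11 18 -6.4 -0.2 0; 1 9 19 -6.4 -0.2 0; 1 7 20 -6.4 -0.2 0; 1 4.5 20.5 -6.4 -0.2 0; 1 2.5 21 -6.4 -0.2 0; 1 0 21 -6.4 -0.2 0; 1 -2.5 21 -6.4 -0.2 0"

```text
time_s: 22.2
position: [469.1, 97.8, 143.0]
ee_rot: [[-0.999, -0.022, 0.037], [-0.043, 0.344, -0.938], [0.008, -0.939, -0.345]]
force: [0.8, -1.1, -1.5]
width: 0.39
```

>>> servo_tool:
  increments: "1.5 -5 20.5 -6.4 -0.2 0; 1.5 -7 20 -6.4 -0.2 0; 1.5 -9 19 -6.4 -0.2 0; 1.5 -11 17 -6.4 -0.2 0; 1.5 -12 12 -5 -0.2 0; 1 -8 6 -3 0 0; 0 0 0 0 0 0"

```text
time_s: 22.78
position: [463.6, -23.8, 128.6]
ee_rot: [[-0.999, -0.029, 0.031], [-0.041, 0.83, -0.556], [-0.01, -0.556, -0.831]]
force: [-0.7, -1.0, -0.7]
width: 0.392
```

```bash
python3 - <<'E'
from h import *
st()
cpose("R");print(pocket(-105))
p,R=toolfor("R",pocket(-105)+[0,0,60],RC_L);plan(p,R,v=12)
cv2.imwrite("pics/scene13.png",bot.capture("scene"))
E
```

```text
t 22.78 p [463.6 -23.8 128.6] q [-24.1  28.8   3.8 -48.6 -95.5  35.8] F [-0.7 -1.  -0.7] w 0.392
carton bottom [464.7 -39.3  81. ] z [-0.011  0.034  0.999] y [-0.999 -0.044 -0.01 ]
[469.31371976 -41.51125802   0.        ]
rows 2 turn [-2.   0.1 -0.9] dp world [  5.   -3.9 -20.5] tool [-4.6  8.  19.3]
-2.3 4 9.6 -1 0.1 -0.4; -2.3 3.8 9.7 -1 0.1 -0.4
```

View pics/scene13.png

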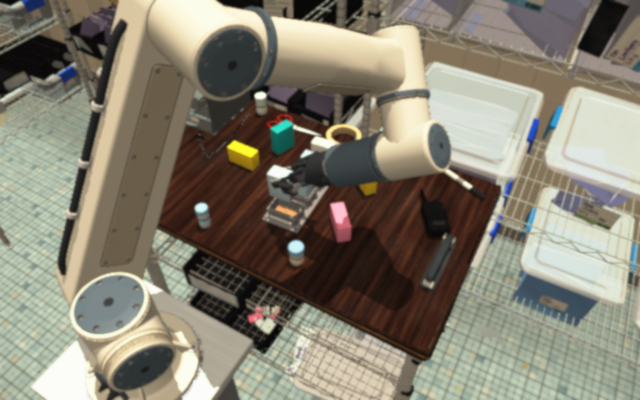

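>>> servo_tool:
  increments: "-2 3 6 -1 0 -0.4; -1.5 4 9 -1 0 -0.4; 0 4 8 0 0 0; 0 1 3 0 0 0; 0 0 0 0 0 0"

```text
time_s: 23.25
position: [466.8, -23.8, 98.5]
ee_rot: [[-0.999, -0.046, 0.028], [-0.054, 0.846, -0.53], [0.001, -0.531, -0.847]]
force: [-0.6, -0.0, -0.7]
width: 0.395
```

```bash
python3 - <<'E'
from h import *
st()
b,Rc=cpose("R")
p,R=toolfor("R",pocket(-105)+[0,0,9],RC_L);plan(p,R,v=8)
loc=np.array([[sx*28,sy*17,z] for z in(0,70) for sx,sy in((-1,-1),(1,-1),(1,1),(-1,1))])
B=[(b+loc@Rc.T,(0,0,255)),(boxpts(pocket(-105)[:2],3.2,44,70,9,40),(255,0,0))]
for n,x0,y0,f in(("top",270,175,"a"),("scene",250,160,"b")):
    im=bot.capture(n);cv2.imwrite(f"pics/{n}14.png",im);draw(n,im,B,x0,x0+70,y0,y0+70,5.6,f"pics/{f}.png")
cv2.imwrite("pics/o14.png",np.hstack([cv2.imread("pics/a.png"),cv2.imread("pics/b.png")]))
E
```

```text
t 23.25 p [466.8 -23.8  98.5] q [-24.4  32.8   3.9 -49.  -95.   38.7] F [-0.6 -0.  -0.7] w 0.395
carton bottom [467.6 -37.9  50.5] z [0.    0.005 1.   ] y [-0.998 -0.057  0.001]
rows 6 turn [-0.3  0.   0.1] dp world [  1.8  -3.8 -41.4] tool [-1.6 18.7 37.2]
-0.3 3.1 6.2 -0 0 0; -0.3 3.1 6.2 -0 0 0; -0.3 3.1 6.2 -0 0 0; -0.3 3.1 6.2 -0 0 0; -0.3 3.1 6.2 -0 0 0; -0.3 3.1 6.2 -0 0 0
```

View pics/o14.png

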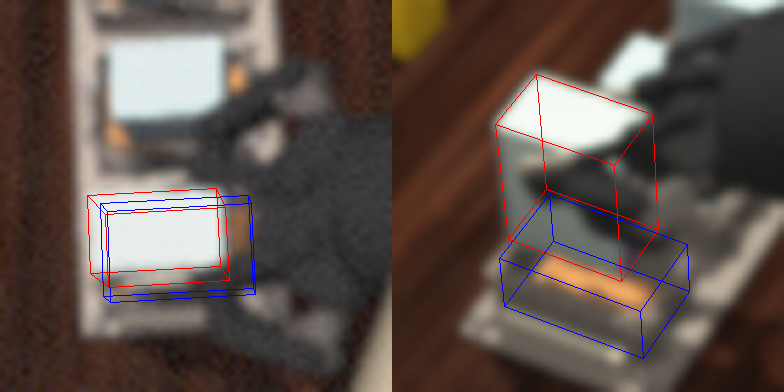

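>>> servo_tool:
  increments: "-0.5 3.5 4.5 0 0 0; -0.5 4 6 0 0 0; 0 3.5 6.5 0 0 0; 0 3 6 0 0 0; 0 3 6 0 0 0; 0 0 0 0 0 0"

```text
time_s: 23.85
position: [469.0, -24.2, 64.5]
ee_rot: [[-0.998, -0.044, 0.035], [-0.056, 0.844, -0.533], [-0.006, -0.534, -0.845]]
force: [-0.2, 0.2, -0.8]
width: 0.389
```

```bash
python3 - <<'E'
from h import *
st()
cpose("R")
p,R=toolfor("R",pocket(-105)+[0,0,9],RC_L);plan(p,R,v=7)
E
```

```text
t 23.85 p [469.  -24.2  64.5] q [-24.2  35.5   2.9 -48.8 -92.2  41.8] F [-0.2  0.2 -0.8] w 0.389
carton bottom [470.1 -38.5  16.5] z [-0.006  0.008  1.   ] y [-0.998 -0.059 -0.006]
rows 2 turn [-0.5  0.4 -0. ] dp world [-0.4 -3.4 -7.4] tool [0.7 1.1 8.1]
0.3 0.5 4 -0.2 0.2 -0; 0.3 0.5 4 -0.2 0.2 -0
```

>>> servo_tool:
  increments: "0 0.5 4 -0.4 0.2 0; 0 1 4 0 0 0; 0 1.5 2.5 0 0 0; 0 1.5 2.5 0 0 0"

```text
time_s: 24.18
position: [469.2, -27.7, 54.7]
ee_rot: [[-0.998, -0.046, 0.035], [-0.058, 0.851, -0.522], [-0.006, -0.523, -0.852]]
force: [-3.2, -4.6, 29.8]
width: 0.39
```

```bash
python3 - <<'E'
from h import *
st()
cpose("R")
E
```

```text
t 24.18 p [469.2 -27.7  54.7] q [-24.8  37.    3.2 -48.9 -92.3  43.1] F [-3.2 -4.6 29.8] w 0.39
carton bottom [470.3 -41.3   6.5] z [-0.006 -0.005  1.   ] y [-0.998 -0.061 -0.006]
```

>>> servo_tool:
  increments: "0 -1 -1.5 0 0 0; 0 0 0 0 0 0; 0 0 0 0 0 0; 0 0 0 0 0 0"
  claw: 0.58

```text
time_s: 24.52
position: [469.7, -28.6, 57.2]
ee_rot: [[-0.998, -0.045, 0.037], [-0.057, 0.851, -0.521], [-0.008, -0.523, -0.852]]
force: [0.1, -0.0, 0.3]
width: 0.581
```

```bash
python3 - <<'E'
from h import *
st()
for n in("scene","top"):cv2.imwrite(f"pics/{n}15.png",bot.capture(n))
a=cv2.imread("pics/top15.png");b=cv2.imread("pics/scene15.png")
cv2.imwrite("pics/c15.png",np.hstack([cv2.resize(a[150:250,270:370],(395,395)),cv2.resize(b[140:240,250:350],(395,395))]))
E
```

```text
t 24.52 p [469.7 -28.6  57.2] q [-24.9  36.9   3.4 -49.  -92.5  43. ] F [ 0.1 -0.   0.3] w 0.581
```

View pics/c15.png

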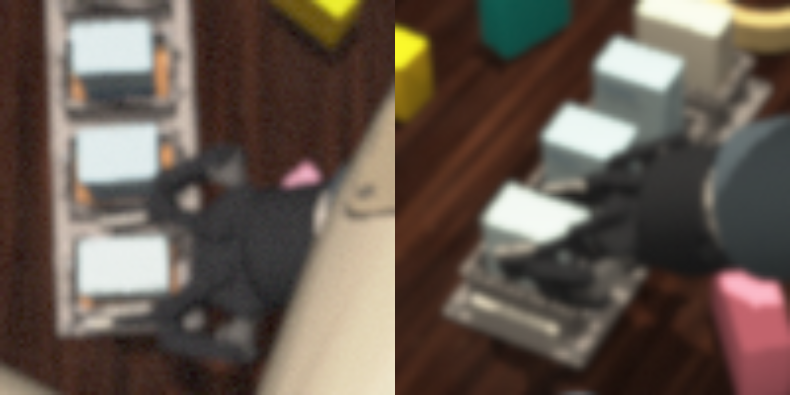

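R stands released. Backing out along the tool axis.

>>> servo_tool:
  increments: "0 -8 0 0 0 0; 0 -14 0 0 0 0; 0 -18 0 0 0 0; 0 -22 -2 0 0 0; 0 -25 -3 0 0 0; 0 -20 -5 0 0 0; 0 -10 -15 0 0 0; 0 -10 -20 0 0 0"

```text
time_s: 25.28
position: [471.1, -118.5, 161.6]
ee_rot: [[-0.998, -0.053, 0.025], [-0.058, 0.854, -0.517], [0.006, -0.518, -0.855]]
force: [0.6, -0.8, 0.6]
width: 0.585
```

>>> servo_tool:
  increments: "0 -15 -25 0 0 0; 0 -15 -25 0 0 0; 0 -10 -15 0 0 0; 0 0 0 0 0 0"

```text
time_s: 25.62
position: [471.2, -122.2, 245.0]
ee_rot: [[-0.998, -0.05, 0.027], [-0.057, 0.851, -0.522], [0.003, -0.523, -0.852]]
force: [-0.9, 0.1, 0.3]
width: 0.577
```

```bash
python3 - <<'E'
from h import *
st()
for n in("scene","top"):cv2.imwrite(f"pics/{n}16.png",bot.capture(n))
a=cv2.imread("pics/top16.png");b=cv2.imread("pics/scene16.png")
cv2.imwrite("pics/c16.png",np.hstack([cv2.resize(a[120:240,250:370],(395,395)),cv2.resize(b[120:240,230:350],(395,395))]))
E
```

```text
t 25.62 p [ 471.2 -122.2  245. ] q [ -32.6   30.    23.2  -50.  -115.8   26.6] F [-0.9  0.1  0.3] w 0.577
```

View pics/c16.png

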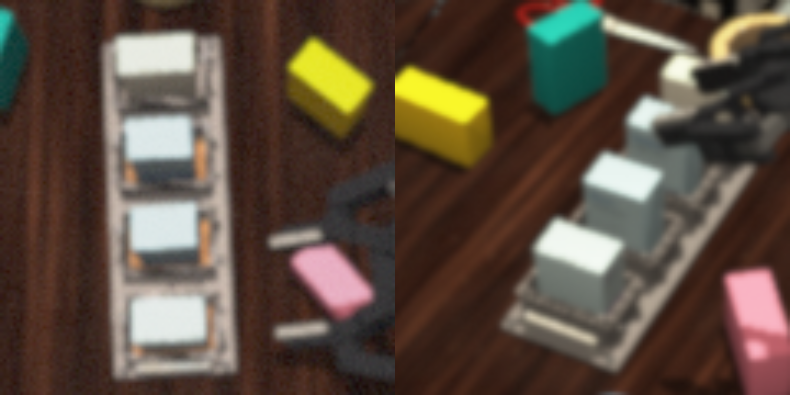

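View pics/scene16.png

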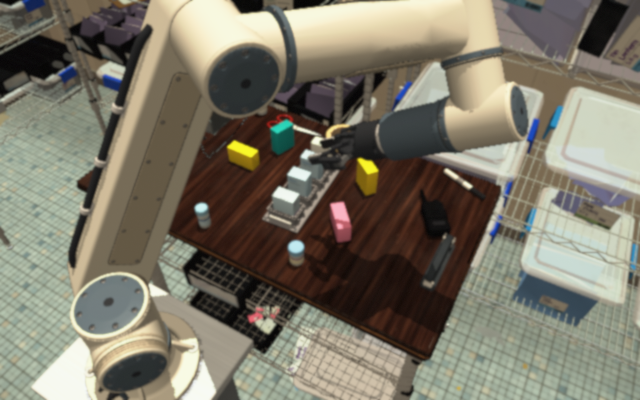

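```bash
python3 - <<'E'
from h import *
im=cv2.imread("pics/top16.png");t0=cv2.imread("pics/top0.png");B=[]
for nm,k,z,sz,y0,y1 in(("Q",35,91,(32,50),150,180),("P",-35,89,(34,50),176,206),("R",-105,79,(34,56),203,232)):
    h=cv2.cvtColor(big(im[y0:y1,280:325]),cv2.COLOR_BGR2HSV)
    m=(h[...,2]>190).astype(np.uint8)*255;m=cv2.morphologyEx(m,cv2.MORPH_OPEN,np.ones((13,13)))
    c,s,a,b,px=rect("top",m,z,(280,y0));print(nm,np.round(c,1),np.round(s,1),round(a,1),"pocket",np.round(pocket(k)[:2],1))
    B.append((boxpts(c,3.2,*sz,9,z),(0,0,255)))
draw("scene",cv2.imread("pics/scene16.png"),B,250,350,130,230,5.6,"pics/o16.png")
d=cv2.absdiff(im,t0).max(2)
for nm,(x0,x1,y0,y1) in dict(vlow=(325,350,248,270),vtall=(228,250,255,275),stapler=(434,456,175,235),yelL=(203,245,165,190),teal=(233,260,118,155),yelR=(333,366,128,165)).items(): print(nm,d[y0:y1,x0:x1].mean().round(1),d[y0:y1,x0:x1].max())
E
```

```text
Q [610.  -34.8] [31.1 49.6] 1.5 pocket [609.1 -33.7]
P [540.6 -39.7] [34.6 48.7] 0.9 pocket [539.2 -37.6]
R [473.9 -43.5] [40.7 55.1] 0.5 pocket [469.3 -41.5]
vlow 27.2 55
vtall 25.9 117
stapler 137.1 197
yelL 19.0 45
teal 21.5 46
yelR 18.5 46
```

View pics/o16.png

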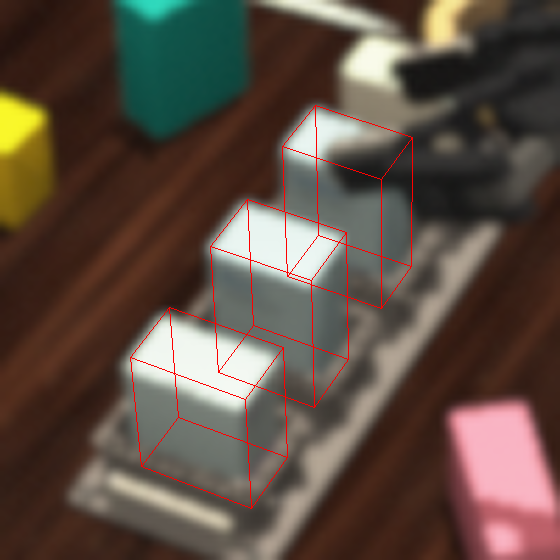

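```bash
python3 - <<'E'
from h import *
a=cv2.imread("pics/scene16.png");b=cv2.imread("pics/scene0.png")
f=lambda i:np.hstack([cv2.resize(i[y:y+60,x:x+60],(260,260)) for x,y in((175,185),(266,225),(405,225))])
cv2.imwrite("pics/cmp.png",np.vstack([f(b),f(a)]))
for x,y in((175,185),(266,225),(405,225)):
    p=cv2.cvtColor(b[y+10:y+50,x+10:x+50],6).astype(np.float32);q=cv2.cvtColor(a[y+10:y+50,x+10:x+50],6).astype(np.float32)
    print(cv2.phaseCorrelate(p,q))
E
```

```text
((0.04597714555237431, 0.24422400795911514), 0.9364062547683716)
((-0.11817472647397054, 0.07931885677160366), 0.965779893398285)
((-0.008855343140645289, -0.1542244955787595), 0.8965418922901154)
```

View pics/cmp.png

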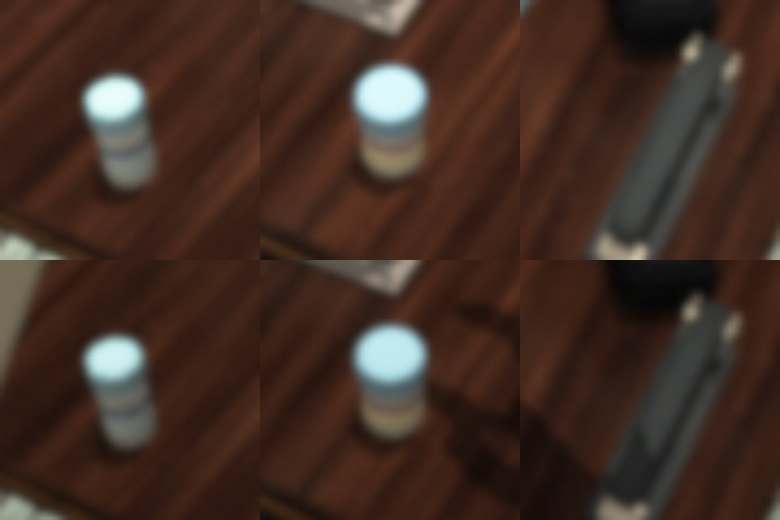

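The vials and stapler have not moved (shift under 0.25 px); the robot is clear. Handing in.

```bash
python3 -c "
from rig import bot
print(bot.finish_job())"
```

```text
the job is handed in; nothing more can be done
None
```

I stood all three cartons top end up, each in its own pocket, and handed the job in at about 26 s. carton_q is in the third pocket from the robot, carton_p in the second and carton_r in the nearest. I gripped each across its narrow width, lifted it and turned it 90°. I then lowered it to the pocket floor, where upward contact forces were 12–30 N, released it and backed out.

**Last checks that passed:**
- **Cartons:** both views show all three upright inside their sleeves. For Q and P, the top faces are within about 2.5 mm of the pocket centres I measured.
- **Carton already in place:** the white and orange one still stands in the far pocket.
- **Vials and stapler:** before-and-after pictures show a shift of at most 0.25 px.
- **Robot:** the gripper was open and well clear, with no contact force.

**Checks that disagreed or were weak:**
- **carton_r position:** the final picture put its top face about 5 mm off the pocket centre and 41 mm wide instead of 34. I think the colour mask also picked up part of the pocket's rim. The gripper position at set-down was within about 1 mm.
- **carton_r height:** the arm's reading at contact was about 2.5 mm below the floor, so the carton probably slipped slightly in the grip while being pressed down at 30 N.
- **Stapler, top view:** the top-view comparison was useless there because the arm hid it, so I relied on the scene camera.

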